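# Unhook the freshly painted bracket from the drying stand

## Task

Take the T-shaped cream bracket with the wide foot off its barbed hook on the drying stand: lift it clear of the barb, tilt it to the slope of the hook's nose and back it out over the tip without forcing it, because the paint is fresh. Then stand it upright, foot down, all the way into the empty middle slot of the wooden rack, gently, and let go. Leave all the other parts and tools where they are.

Things in the scene. Friction and masses are not known exactly. Their poses are not given: they have to be found in the camera images.
- bracket: The part to move: flat steel plate 5 mm thick (x), cream, an upside-down T, about 0.34 kg (may differ by a quarter). Origin: middle of the underside of its foot; z up the plate, y across it. Foot 84 mm wide, z = 0 to 40 mm; above it a tongue 46 mm wide up to the top edge at z = 160 mm. Pinch it by its two faces at the top edge, from above: the 70 mm of plate above its slot are clear of the hook.
- slot (a point): Centre of the bracket's slot, 83 mm above its underside; axes as the bracket's. The slot is 18 mm wide (y) and 14 mm tall, from z = 76 to 90 mm of the bracket (the black dots in the foot are not holes through). By the slot's top it hangs, free to swing and slide, on the level arm of one of the three hooks, square to the arm within 0.06 rad.
- stand: Grey tube stand, fixed. Origin on the bench under the middle of its crossbar; x the way its hooks point (about world +x), y along the crossbar, z up. Crossbar 375 mm long, x = -12.5 to 12.5, z = 134 to 159 mm; uprights at y = -175 and 175 mm on feet from x = -110 to 90 mm, 20 mm high. Rigid steel hooks 6 mm wide at y = -110, 0, 110 mm: a level arm 8 mm tall, top at z = 155 mm, then a rising nose.
- bend0 (a point): Bend of the hook at y = -110 mm of the stand: centre of the section where the arm meets the nose, x = 62.5 mm, z = 151 mm of the stand (4 mm below the arm's top); axes as the stand's. From here each nose is straight, 8 mm tall in section, 59 mm long to the tip, and as made rises outwards at 35 degrees.
- bend1 (a point): The same for the middle hook, y = 0. Barb, on the upper side of each nose: its square face, looking back to the crossbar, is 45 mm along the nose from the bend and stands 4.5 mm proud; crest to 51 mm, then a ramp down to the tip. Over the barb the hook is 12.5 mm tall, so the 14 mm slot passes with 1.5 mm to spare, with the plate square to the nose and the slot's bottom edge close under the nose.
- bend2 (a point): The same for the hook at y = 110 mm. Each nose has been bent in use, by up to 8 degrees up or down about its bend point, so its slope lies anywhere between 27 and 43 degrees (its tip up to 8 mm off). This is not measured: find the slope by feel or by eye. It does not give way under a few newtons.
- rack: Light wooden rack, fixed, 170 mm (x) by 120 mm (y) by 56 mm high. Origin: middle of its underside; z up. Three straight slots along its y, open at both ends, at x = -55, 0 and 55 mm, each 10 mm wide and 40 mm deep (floor 16 mm above the bench). The outer two hold cover plates; the middle one is empty.
- rack_slot (a point): Centre of the floor of the empty middle slot, 16 mm above the bench; axes as the rack's. A seated bracket has its origin here.
- cover_near: Cream cover plate 96 x 100 x 5 mm standing in the rack slot nearer the robot, top 116 mm above the bench. Origin: middle of its lower edge. Leave it.
- cover_far: The same plate in the slot farther from the robot. Leave it.
- flange: Cream flange ring, 76 mm outside, 42 mm inside, 6 mm thick, hanging upright on another hook. Origin: its centre, 134 mm above the bench. Leave it.
- strap: Cream straight strap 40 x 106 x 5 mm hanging on the remaining hook; top edge 185 mm above the bench. Origin: middle of its lower edge. Leave it.
- screwdriver: Screwdriver with an orange handle lying on the bench beyond the stand. Origin at its middle underneath. Leave it.
- tape_measure: Grey tape measure, 65 x 35 x 62 mm, on the bench. Origin: middle of its underside. Leave it.
- try_square: Try square with a wooden stock and a steel blade, lying on the bench. Origin: middle of the underside of the stock. Leave it.
- bolt_jar: Jar, 64 mm across and 80 mm tall. Origin: middle of its underside. Leave it.
There are look-alikes about, which are no part of the job. What is shaped like the bracket but red or yellow is not meant.

How it is judged:
By the outcome, as a careful person would: the job done as asked, in the order asked, and still so for the second after the job is handed in, with the robot touching nothing.
It also fails if it takes over 72 s, if anything falls off the work surface, if the arm or the gripper's body presses on something with over 40 N, if the wrist force passes 120 N, or if a joint passes its speed limit or range.

## Robot

A 6-joint arm with a two-finger parallel gripper is mounted at the origin on the work surface. World frame = base frame: x ahead of the robot, y to its left, z up, the work surface at z = 0. Lengths are in mm, angles in degrees, forces in N, time in s.
With the tool pointing down it reaches from about 350 to 850 mm from the base axis. Payload 8.1 kg.
Tool frame: the origin (TCP) lies on the mounting face of the last link; the fingertips stand 173 mm ahead of it and the grasp point (between the pads) lies 155 mm ahead of it; z points along the fingers, y is the direction in which the jaws open and shut (so a half turn about z gives the same grasp; the last joint's range is limited). The gripper opens to 85 mm and grips with 20 to 120 N. Pads are 22 mm wide; open, the fingers measure 114 mm over their backs; the gripper's body (76 mm by 85 mm) begins 54 mm behind the grasp point. The pads swing forward as they close: fully open they stand 13 mm farther back than shut.
Start: joints at [60.882, 7.471, 85.268, -0, 87.261, -4.893], TCP at [246.17, 547.181, 404.692] pointing down, gripper open.
Joint ranges: [-169.43, 169.43], [-51.17, 129.36], [1.28, 143.12], [-76.62, 256.62], [0, 156.53], [-152.29, 152.29]. Speed limits (degrees/s): [136.94, 136.94, 159.86, 180, 180, 180].

## Interface

Orientations are given as [roll, pitch, yaw] about the fixed x, y, z axes, in that order (R = Rz(yaw) Ry(pitch) Rx(roll)).
In Python, from bench import * gives the robot as it stands.
- The arm moves only by the shell command python3 -m jog 'ROWS' [FORCE]. ROWS is JSON, a list of rows, each an object of numbers: "tx", "ty", "tz": the shift along the tool's x, y, z as a fraction of full scale; "ax", "ay", "az": the turn, a rotation vector about the tool's x, y, z as a fraction of full scale; "hand": the opening, from 0 (shut) to 1 (fully open). A call has 1 to 5 rows; each row is the pose to reach, as a shift and turn from the pose commanded when the call began, along the tool's axes at that moment; what a row does not reach only later rows make up. Full scale, the value 1, is 150 mm for a shift and 45 degrees for a turn. A row lasts 1/12 s, in which the tool goes at most 41.7 mm and 7.16 degrees, less where a joint would pass 70% of its speed; a pose out of reach is approached as far as the arm can. A call with a number of a shift or a turn outside -1 to 1 is refused whole. A call with a gripper value outside its range is refused whole. The fingers move at their own pace and stop on an object; FORCE is the grip in N (left out, the last holds). Time passes only in rows, so rows that repeat a pose let the fingers close. It gives the time, the measured TCP pose, the force and the opening at its end, in the units of the state.
- sense(): the state, without advancing time (a new reading comes with each control period).
- snapshot(name): name is "scene" or "top" or "wrist"; returns a dict with "pixels" (400x640x3 uint8, red, green, blue), "z_map" (400x640 float32, mm along the optical axis (not along the pixel's ray), 0 where there is no reading), "intrinsics" (3x3 intrinsics, pixels), "R" (3x3) and "t" (3): a world point X has camera coordinates R X + t. Camera axes: x right, y down, z forward; pixel columns grow to the right and rows downward; lengths in mm; the calibration is good to about 2 mm. A picture is of the moment at which its call begins.
- hand_in(): hands the job in, once; it reports no verdict.
The state is a dict: "time": time; "joint_pos": joint angles; "qd": joint speeds; "joint_efforts": joint torques, N m; "tool_pos": TCP position; "tcp_rot": TCP orientation; "ft_force": force on the tool from outside, world axes, zero at the start; "wrist_torque": the same for the moment, N m; "finger_gap": finger opening in mm.
Only numpy, scipy, OpenCV 4.12 (cv2) and the standard library are available. Lean on these libraries where they do the work, as an engineer would, in place of code of your own. Each camera call takes 0.05 s, during which the arm holds its last target.

## Working session

There is one attempt and no reset: what is moved stays moved. The work goes in short steps, Python scripts to look and compute and a shell command to move; the robot and the scene stay as the last step left them, time stands still between calls to the robot, and variables do not carry over. Pictures are saved under pics/ and viewed, and the job is handed in when it is done.

```bash
ls; mkdir -p pics; python3 - <<'E'
from bench import *
import cv2,numpy as np,pickle
print(sense())
for n in ["scene","top","wrist"]:
    s=snapshot(n); pickle.dump(s,open(f"pics/{n}0.pkl","wb"))
    cv2.imwrite(f"pics/{n}0.png",s["pixels"][:,:,::-1]); print(n,s["intrinsics"].tolist(),s["R"].tolist(),s["t"].tolist())
E
```

```text
pics
{'time': 0.0, 'joint_pos': array([ 6.08839303e+01,  7.51567657e+00,  8.53313293e+01,  3.88756350e-04,
        8.72604137e+01, -4.89133851e+00]), 'qd': array([ 0.03115933,  0.00874388,  0.1240126 ,  0.02912232,  0.04308692,
       -0.03998059]), 'joint_efforts': array([ 2.03051836e-04, -5.69423139e+01, -5.00535178e+01, -9.77325953e-05,
        1.54331949e-02, -1.91396066e-05]), 'tool_pos': array([246.0374169 , 546.97717909, 403.61854634]), 'tcp_rot': array([-1.79893005e+02, -9.54612486e-03,  1.55775241e+02]), 'ft_force': array([-0.3860802 ,  0.03228572, -0.20372724]), 'wrist_torque': array([ 0.02170085, -0.00198198, -0.03515256]), 'finger_gap': 85.42174474453172}
scene [[408.2071411626094, 0.0, 317.67202988199597], [0.0, 408.2071411626094, 197.8245256981585], [0.0, 0.0, 1.0]] [[0.2988666721523941, 0.9541953319165958, 0.013783353188940832], [0.536504390869281, -0.15606046589726708, -0.8293420100066736], [-0.789203237990402, 0.25525751611364095, -0.5585712574174929]] [-81.21379740754521, -197.01938387231553, 1679.227128883404]
top [[375.82639333920037, 0.0, 319.0012819983167], [0.0, 375.82639333920037, 204.8271022434358], [0.0, 0.0, 1.0]] [[-0.0653494419581212, -0.9978403895978607, -0.0066338015459513275], [-0.9721599268363654, 0.06516394005247204, -0.22507495989192222], [0.22502117031353902, -0.008259407002124594, -0.9743188672640484]] [-48.55902428709339, 569.0942474735937, 872.6289031660881]
wrist [[300.51435607365266, 0.0, 320.0944833195736], [0.0, 300.51435607365266, 203.5390694717502], [0.0, 0.0, 1.0]] [[0.409724392350861, 0.9122068932842369, -0.0021227711699677585], [0.87427839036594, -0.39202233574809026, 0.28627920709292537], [0.26031369240180247, -0.1191514671304297, -0.958143887643608]] [-598.278769891248, -37.981172555888584, 379.21882177785835]
```

View pics/scene0.png

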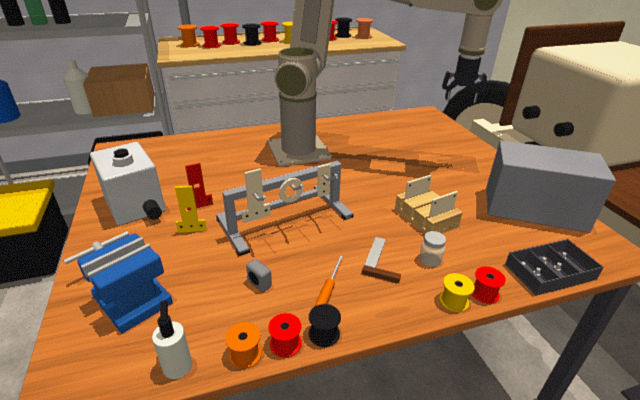

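View pics/top0.png

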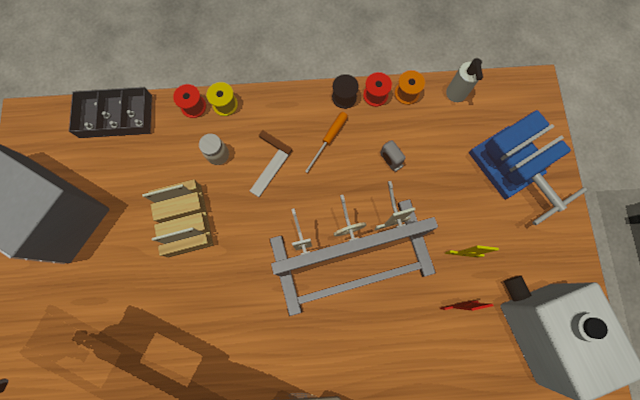

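View pics/wrist0.png

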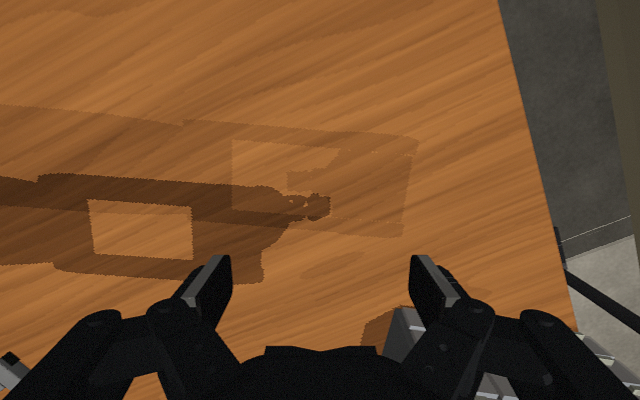

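```bash
python3 - <<'E'
import cv2
a=cv2.imread("pics/scene0.png")[140:260,160:370]
cv2.imwrite("pics/c1.png",cv2.resize(a,None,fx=3.8,fy=3.8,interpolation=cv2.INTER_CUBIC))
a=cv2.imread("pics/top0.png")[170:320,260:450]
cv2.imwrite("pics/c2.png",cv2.resize(a,None,fx=4,fy=4,interpolation=cv2.INTER_CUBIC))
E
```

```text
(no output)
```

View pics/c1.png

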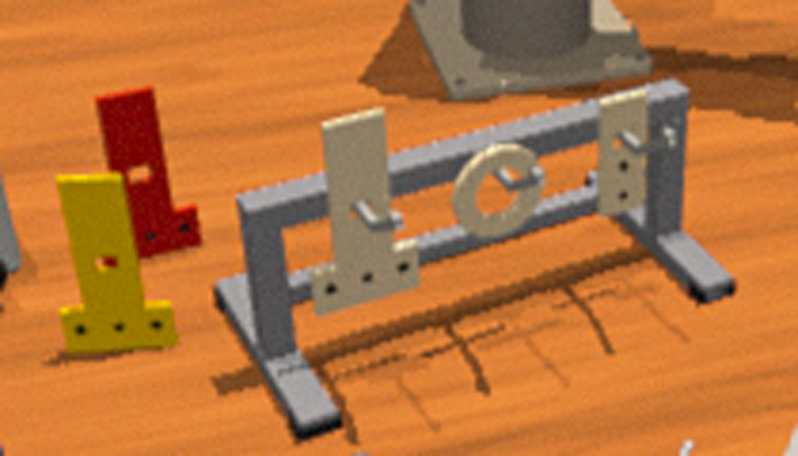

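View pics/c2.png

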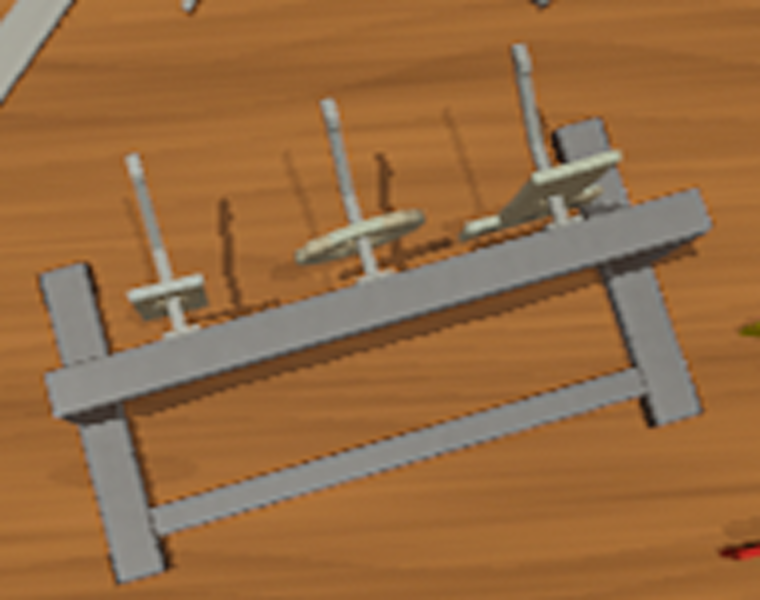

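The cream T is at scene (255,192) / top (400,212). Things that could be taken for it are the yellow T at (187,210), the red T at (199,188), the strap at (325,180), the flange at (291,190) and the cover plates at about (418,186) and (450,205). The crop confirms the cream T with a wide, dotted foot, on the world −y hook (bend0). Next I measure the poses.

```bash
cat > h.py <<'E'
import numpy as np,pickle,cv2
def cloud(s):
    K=s["intrinsics"];z=s["z_map"].astype(float);v,u=np.mgrid[0:z.shape[0],0:z.shape[1]]
    c=np.stack([(u-K[0,2])/K[0,0]*z,(v-K[1,2])/K[1,1]*z,z],-1)
    w=(c-np.array(s["t"]))@np.array(s["R"]); w[z<=0]=np.nan; return w
def proj(s,X):
    c=np.atleast_2d(X)@np.array(s["R"]).T+np.array(s["t"]); p=c@np.array(s["intrinsics"]).T; return p[:,:2]/p[:,2:]
def load(n): return pickle.load(open(f"pics/{n}.pkl","rb"))
def rect(P,lo,hi,box):
    m=(P[...,2]>lo)&(P[...,2]<hi)&(P[...,0]>box[0])&(P[...,0]<box[1])&(P[...,1]>box[2])&(P[...,1]<box[3])
    q=P[m]; return q
E
python3 - <<'E'
from h import *
np.set_printoptions(precision=1,suppress=True)
for n in ["top0","scene0"]:
    s=load(n);P=cloud(s)
    print(n)
    # table height
    m=np.abs(P[...,2])<8; print("table z",np.nanmedian(P[m][:,2]))
    if n=="top0":
        for px in [(353,245),(350,230),(400,205),(205,190),(180,218),(294,215),(345,200),(391,187),(180,240),(150,193),(155,240)]: print(px,P[px[1],px[0]])
    else:
        for px in [(255,190),(291,160),(418,186),(450,205),(430,205)]: print(px,P[px[1],px[0]])
s=load("top0");P=cloud(s)
q=P[205:275,265:445].reshape(-1,3); q=q[(q[:,2]>152)&(q[:,2]<166)]
r=cv2.minAreaRect(q[:,:2].astype(np.float32)); print("bar",r,len(q),q[:,2].mean())
c=q[:,:2].mean(0);u,S,vt=np.linalg.svd(q[:,:2]-c,full_matrices=False);print(c,vt,np.degrees(np.arctan2(vt[0,1],vt[0,0])))
q=P[175:260,140:220].reshape(-1,3); q=q[(q[:,2]>49)&(q[:,2]<63)]
r=cv2.minAreaRect(q[:,:2].astype(np.float32)); print("rack",r,len(q),q[:,2].mean())
E
```

```text
top0
table z 0.34369597634494986
(353, 245) [ 448.  -153.3  160.4]
(350, 230) [ 482.  -149.9  156.2]
(400, 205) [ 561.7 -298.9   14. ]
(205, 190) [640.2 216.9   3.4]
(180, 218) [556.4 263.8  54.8]
(294, 215) [518.4 -29.7 183. ]
(345, 200) [ 588.  -156.9    0.6]
(391, 187) [ 566.6 -245.1  183.6]
(180, 240) [500.6 262.3  56.1]
(150, 193) [608.4 313.4 116.3]
(155, 240) [497.  303.5 103.2]
scene0
table z 0.15485678732331987
(255, 190) [ 506.4 -256.5  164.2]
(291, 160) [ 98.4 -54.1  12.9]
(418, 186) [513.6 254.6  91.8]
(450, 205) [609.7 313.8  71.6]
(430, 205) [575.4 267.8  57.5]
bar ((485.055908203125, -151.03004455566406), (99.1890869140625, 373.91375732421875), 12.10660171508789) 2274 158.87669752256122
[ 453.1 -154.9] [[ 0.2 -1. ]
 [ 1.   0.2]] -78.13794780941505
rack ((562.362060546875, 269.6070251464844), (171.62901306152344, 121.36863708496094), 11.147419929504395) 2337 56.233023600309096
```

```bash
python3 - <<'E'
from h import *
np.set_printoptions(precision=1,suppress=True)
s=load("top0");P=cloud(s)
q=P[205:275,265:445].reshape(-1,3); q=q[(q[:,2]>155)&(q[:,2]<163)]
th=np.radians(12);
for it in range(3):
    ex=np.array([np.cos(th),np.sin(th)]);ey=np.array([-ex[1],ex[0]])
    a=q[:,:2]@ex;b=q[:,:2]@ey
    # main bar
    med=np.median(a); k=np.abs(a-med)<14; 
    f=np.polyfit(b[k],a[k],1); th-=np.arctan(f[0]); 
    print(np.degrees(th),med,np.percentile(a[k],[0.5,99.5]),np.percentile(b[k],[0,.5,99.5,100]))
qq=q[k];r=cv2.minAreaRect(qq[:,:2].astype(np.float32));print(r)
yaw=th
c=np.array(r[0])
np.save("stand.npy",[c[0],c[1],yaw]);ex=np.array([np.cos(yaw),np.sin(yaw)]);ey=np.array([-ex[1],ex[0]])
# bracket points in both views, in stand frame
for n in ["top0","scene0"]:
    s=load(n);P=cloud(s);Q=P.reshape(-1,3)
    L=np.c_[(Q[:,:2]-c)@ex,(Q[:,:2]-c)@ey,Q[:,2]]
    m=(L[:,0]>14)&(L[:,0]<130)&(L[:,1]>-160)&(L[:,1]<-60)&(L[:,2]>70)
    l=L[m]; rgb=s["pixels"].reshape(-1,3)[m]
    print(n,len(l))
    pl=l[(np.abs(l[:,1]+110)>6)&(l[:,0]<70)]
    if n=="scene0":
        for z0 in range(70,235,15):
            k=(pl[:,2]>=z0)&(pl[:,2]<z0+15)
            if k.sum()>3:
                A=np.c_[pl[k,1]+110,np.ones(k.sum())];f=np.linalg.lstsq(A,pl[k,0],rcond=None)[0]
                print(z0,k.sum(),"x at mid",f[1],"slope",f[0],"y",pl[k,1].min(),pl[k,1].max(),"xrange",np.percentile(pl[k,0],[5,95]))
        print("top z",np.sort(pl[:,2])[-8:])
    else:
        t=pl[pl[:,2]>215];print(len(t),t.mean(0) if len(t) else 0,t.min(0),t.max(0),np.sort(pl[:,2])[-8:])
    hk=l[np.abs(l[:,1]+110)<5]; 
    o=np.argsort(hk[:,0]);print(hk[o][::max(1,len(o)//40)])
E
```

```text
12.095060733467177 407.12607878680177 [393.6 420.1] [-435.6 -433.5  -63.6  -61.7]
12.099513967662435 406.668619759711 [393.3 419.8] [-436.3 -434.2  -64.3  -62.4]
12.099535103995787 406.6446840470766 [393.3 419.8] [-436.3 -434.2  -64.3  -62.4]
((450.0516662597656, -158.5407257080078), (27.487350463867188, 373.9149475097656), 12.129566192626953)
top0 443
53 [  30.7 -107.1  224.2] [  28.3 -131.8  215.9] [ 33.4 -85.2 227.7] [226.1 226.3 226.6 226.8 226.8 227.2 227.4 227.7]
[[  14.4 -112.9  155.9]
 [  17.  -111.2  157.2]
 [  19.9 -107.2  147.4]
 [  22.  -110.8  156. ]
 [  24.5 -112.3  153.1]
 [  27.  -107.2  147.6]
 [  28.4 -105.9  199.4]
 [  28.6 -106.6  175.3]
 [  28.7 -113.3  165.6]
 [  28.7 -107.4  126.2]
 [  28.8 -109.9  192.1]
 [  28.8 -106.9  185. ]
 [  28.9 -114.8  101.5]
 [  28.9 -109.8  212.2]
 [  29.  -110.9  155.8]
 [  29.3 -113.4  225.9]
 [  31.  -107.5  225.7]
 [  32.6 -110.5  224.6]
 [  43.9 -108.9  155.6]
 [  46.6 -107.4  155.7]
 [  48.6 -107.9  156.7]
 [  51.9 -107.2  153.7]
 [  54.8 -112.5  155.4]
 [  57.  -106.8  152.6]
 [  60.  -112.3  153.8]
 [  62.2 -109.9  157.5]
 [
[... 2245 characters left out ...]
.5]
 [  31.4 -106.2  165.3]
 [  31.6 -113.2   75.4]
 [  31.7 -107.   155.9]
 [  31.9 -111.8  134.1]
 [  32.  -111.1  180.1]
 [  32.2 -112.8  196.7]
 [  32.4 -109.   133.5]
 [  32.6 -109.    95.8]
 [  32.8 -113.4  155.1]
 [  33.1 -114.6  213.4]
 [  33.2 -111.8  177.8]
 [  33.5 -113.4  122. ]
 [  33.7 -111.9  141.9]
 [  33.9 -108.2  189.9]
 [  34.3 -111.3  225.5]
 [  34.6 -109.2  104.1]
 [  35.2 -112.6  213.9]
 [  36.4 -114.8  227.5]
 [  39.  -107.2  153.5]
 [  44.5 -112.8  148.6]
 [  54.2 -113.4  154.5]
 [  58.6 -112.2  156.7]
 [  67.3 -112.7  158.8]
 [  81.7 -112.4  167.2]
 [  89.1 -112.8  165.3]
 [  97.8 -113.   173.8]
 [ 103.7 -112.5  177.1]
 [ 108.3 -111.5  179.6]
 [ 112.  -112.5  188.3]]
```

```bash
cat >> h.py <<'E'
from scipy.spatial.transform import Rotation as Ro
sx,sy,syaw=np.load("stand.npy") if __import__("os").path.exists("stand.npy") else (0,0,0)
def stand(p):  # stand->world
    e=np.array([np.cos(syaw),np.sin(syaw)]); p=np.asarray(p,float)
    return np.array([sx+p[0]*e[0]-p[1]*e[1], sy+p[0]*e[1]+p[1]*e[0], p[2]])
def tostand(w):
    e=np.array([np.cos(syaw),np.sin(syaw)]); d=np.asarray(w,float)[:2]-[sx,sy]
    return np.array([d@e, -d[0]*e[1]+d[1]*e[0], w[2]])
def frac(st,pos,R):
    R0=Ro.from_euler("xyz",st["tcp_rot"],degrees=True)
    d=R0.inv().apply(np.asarray(pos)-st["tool_pos"])/150
    r=(R0.inv()*R).as_rotvec(degrees=True)/45
    return np.round(d,4),np.round(r,4)
def down(yaw,tilt=0,side=0): # yaw deg of tool z-rot; tilt about tool x; side about tool y
    return Ro.from_euler("xyz",[180,0,yaw],degrees=True)*Ro.from_rotvec([tilt,0,0],degrees=True)*Ro.from_rotvec([0,side,0],degrees=True)
E
python3 - <<'E'
from h import *
from bench import *
print(np.degrees(syaw)); p=stand([87,79,365]); print(p); print(frac(sense(),p,down(np.degrees(syaw)+90,0,-40)), frac(sense(),p,down(np.degrees(syaw)+90)))
E
python3 -m jog '[{"tx":-0.83,"ty":-0.74,"az":0.15,"hand":1},{"tx":-0.83,"ty":-0.74,"az":0.3,"hand":1},{"tx":-0.83,"ty":-0.74,"az":0.45,"hand":1},{"tx":-0.83,"ty":-0.74,"az":0.6,"hand":1},{"tx":-0.83,"ty":-0.74,"az":0.6,"hand":1}]'
python3 - <<'E'
from h import *
from bench import *
p=stand([87,79,365]);print(frac(sense(),p,down(np.degrees(syaw)+90,0,-40)), frac(sense(),p,down(np.degrees(syaw)+90)))
E
```

```text
12.099535103995787
[518.55971612 -63.0595909  365.        ]
(array([-3.3255, -2.9632,  0.263 ]), array([ 0.4141, -0.8212,  1.1431])) (array([-3.3255, -2.9632,  0.263 ]), array([-1.8000e-03,  7.0000e-04,  1.1928e+00]))
(array([-3.3255, -2.9632,  0.263 ]), array([ 0.4141, -0.8212,  1.1431])) (array([-3.3255, -2.9632,  0.263 ]), array([-1.8000e-03,  7.0000e-04,  1.1928e+00]))invalid input at $[0]: expected keys tx, ty, tz, ax, ay, az, hand
```

```bash
cat > f.py <<'E'
import sys
from h import *
from bench import *
# usage: f.py x y z yaw tilt side (stand frame TCP)
a=[float(v) for v in sys.argv[1:]]
st=sense();d,r=frac(st,stand(a[:3]),down(a[3],a[4],a[5]))
np.set_printoptions(precision=4,suppress=True)
print("t",round(st["time"],2),"tcp_stand",tostand(st["tool_pos"]).round(1),"rpy",st["tcp_rot"].round(2),"F",st["ft_force"].round(2),"gap",round(st["finger_gap"],1));print("shift",d,"turn",r)
E
python3 -m jog '[{"tx":-0.83,"ty":-0.74,"tz":0,"ax":0,"ay":0,"az":0.15,"hand":1},{"tx":-0.83,"ty":-0.74,"tz":0,"ax":0,"ay":0,"az":0.3,"hand":1},{"tx":-0.83,"ty":-0.74,"tz":0,"ax":0,"ay":0,"az":0.45,"hand":1},{"tx":-0.83,"ty":-0.74,"tz":0,"ax":0,"ay":0,"az":0.6,"hand":1},{"tx":-0.83,"ty":-0.74,"tz":0,"ax":0,"ay":0,"az":0.6,"hand":1}]'
python3 f.py 87 79 365 102.1 0 0
```

```text
time: 0.57
tool_pos: [316.4, 390.0, 404.1]
tcp_rot: [-179.9, 0.2, 128.1]
ft_force: [-0.9, -0.1, 0.4]
finger_gap: 85.9
t 0.57 tcp_stand [-15.7 564.3 404.1] rpy [-179.91    0.18  128.11] F [-0.92 -0.13  0.41] gap 85.9
shift [-3.2072 -0.8031  0.2718] turn [-0.0011  0.0043  0.5779]
```

```bash
python3 -m jog '[{"tx":-1,"ty":-0.25,"tz":0,"ax":0,"ay":0,"az":0.15,"hand":1},{"tx":-1,"ty":-0.25,"tz":0,"ax":0,"ay":0,"az":0.3,"hand":1},{"tx":-1,"ty":-0.25,"tz":0,"ax":0,"ay":0,"az":0.45,"hand":1},{"tx":-1,"ty":-0.25,"tz":0,"ax":0,"ay":0,"az":0.57,"hand":1},{"tx":-1,"ty":-0.25,"tz":0,"ax":0,"ay":0,"az":0.57,"hand":1}]'
python3 f.py 87 79 365 102.1 0 0
```

```text
time: 0.98
tool_pos: [380.5, 250.5, 404.6]
tcp_rot: [180.0, 0.1, 102.5]
ft_force: [0.2, 0.3, 0.7]
finger_gap: 85.8
t 0.98 tcp_stand [ 17.8 414.5 404.6] rpy [179.98   0.13 102.53] F [0.22 0.26 0.7 ] gap 85.8
shift [-2.2394  0.4445  0.2688] turn [0.0005 0.0028 0.0096]
```

```bash
python3 -m jog '[{"tx":-1,"ty":0.22,"tz":0,"ax":0,"ay":0,"az":0.01,"hand":1},{"tx":-1,"ty":0.22,"tz":0,"ax":0,"ay":0,"az":0.01,"hand":1},{"tx":-1,"ty":0.22,"tz":0,"ax":0,"ay":0,"az":0.01,"hand":1},{"tx":-1,"ty":0.22,"tz":0,"ax":0,"ay":0,"az":0.01,"hand":1}]'
python3 -m jog '[{"tx":-1,"ty":0.2,"tz":0,"ax":0,"ay":-0.15,"az":0,"hand":1},{"tx":-1,"ty":0.2,"tz":0,"ax":0,"ay":-0.3,"az":0,"hand":1},{"tx":-1,"ty":0.2,"tz":0.1,"ax":0,"ay":-0.45,"az":0,"hand":1},{"tx":-1,"ty":0.22,"tz":0.2,"ax":0,"ay":-0.6,"az":0,"hand":1},{"tx":-1,"ty":0.22,"tz":0.2,"ax":0,"ay":-0.75,"az":0,"hand":1}]'
python3 f.py 87 79 365 102.1 0 -40
```

```text
time: 1.32
tool_pos: [445.7, 113.7, 404.7]
tcp_rot: [180.0, 0.0, 102.7]
ft_force: [-0.7, 0.8, 0.0]
finger_gap: 85.4
time: 1.73
tool_pos: [510.9, -26.8, 371.6]
tcp_rot: [-179.7, 34.1, 102.7]
ft_force: [-0.4, -0.3, -1.5]
finger_gap: 85.4
t 1.73 tcp_stand [ 87.2 116.1 371.6] rpy [-179.75   34.05  102.72] F [-0.42 -0.33 -1.51] gap 85.4
shift [-0.1804 -0.0029  0.1747] turn [ 0.0027 -0.1321  0.0113]
```

```bash
python3 -m jog '[{"tx":-0.18,"ty":0,"tz":0.17,"ax":0,"ay":-0.13,"az":0,"hand":1},{"tx":-0.18,"ty":0,"tz":0.17,"ax":0,"ay":-0.13,"az":0,"hand":1},{"tx":-0.18,"ty":0,"tz":0.17,"ax":0,"ay":-0.13,"az":0,"hand":1},{"tx":-0.18,"ty":0,"tz":0.17,"ax":0,"ay":-0.13,"az":0,"hand":1}]'
python3 - <<'E'
from h import *
from bench import *
s=snapshot("wrist");pickle.dump(s,open("pics/w1.pkl","wb"));cv2.imwrite("pics/w1.png",s["pixels"][:,:,::-1])
print(tostand(sense()["tool_pos"]))
E
```

```text
time: 2.07
tool_pos: [518.2, -58.5, 368.2]
tcp_rot: [-180.0, 39.5, 102.7]
ft_force: [-0.9, 0.2, 0.8]
finger_gap: 85.4
[ 87.67765021  83.59168201 368.62953602]
```

View pics/w1.png

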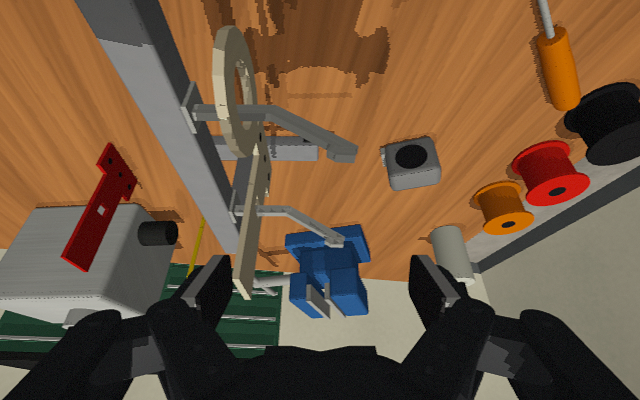

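```bash
python3 - <<'E'
from h import *
np.set_printoptions(precision=1,suppress=True)
s=load("w1");a=s["pixels"][180:270,220:370][:,:,::-1]
cv2.imwrite("pics/w1c.png",cv2.resize(a,None,fx=5,fy=5,interpolation=cv2.INTER_CUBIC))
P=cloud(s);Q=P.reshape(-1,3)
e=np.array([np.cos(syaw),np.sin(syaw)]);d=Q[:,:2]-[sx,sy]
L=np.c_[d@e,-d[:,0]*e[1]+d[:,1]*e[0],Q[:,2]]
for yc in (-110,0):
    m=(np.abs(L[:,1]-yc)<9)&(L[:,0]>40)&(L[:,0]<125)&(L[:,2]>135)&(L[:,2]<210)
    l=L[m];print(yc,len(l),l[:,1].mean())
    for x0 in range(40,125,4):
        k=(l[:,0]>=x0)&(l[:,0]<x0+4)
        if k.sum()>2: print(x0,k.sum(),l[k].mean(0),np.percentile(l[k,2],[5,95]),np.percentile(l[k,1],[5,95]))
# bracket
m=(np.abs(L[:,1]+110)<50)&(L[:,0]>15)&(L[:,0]<45)&(L[:,2]>170)&(L[:,2]<240)
l=L[m];print(l.mean(0),l.min(0),l.max(0)); A=np.c_[l[:,1]+110,l[:,2]-190,np.ones(len(l))];print(np.linalg.lstsq(A,l[:,0],rcond=None)[0]*[1000,1000,1])
m=(np.abs(L[:,1]-0)<90)&(L[:,0]>-12)&(L[:,0]<12)&(L[:,2]>152)&(L[:,2]<170);print("bar top",L[m].mean(0),m.sum())
m=(L[:,2]>152)&(L[:,2]<170)&(np.abs(L[:,0])<25)&(np.abs(L[:,1])<90);print(np.percentile(L[m,0],[1,99]))
E
```

```text
-110 1028 -109.09041595482005
40 48 [  41.9 -109.1  152.2] [147.4 155.4] [-112.6 -107.5]
44 50 [  46.  -109.2  152.2] [147.8 155.6] [-112.8 -107.5]
48 48 [  50.  -109.1  152.2] [147.2 155.5] [-112.5 -107.7]
52 50 [  54.  -109.1  152.2] [147.4 155.4] [-112.6 -107.5]
56 49 [  58.  -109.2  152.3] [147.4 155.7] [-112.8 -107.7]
60 49 [  61.9 -109.   153.5] [148.5 157.9] [-113.6 -107.3]
64 60 [  66.  -109.1  156.3] [151.3 160.3] [-114.3 -107.4]
68 52 [  70.1 -109.1  159. ] [153.3 162.9] [-112.9 -107.5]
72 53 [  74.  -109.1  161. ] [155.6 165.3] [-112.8 -107.6]
76 60 [  77.9 -109.3  164.1] [158.7 168.1] [-113.4 -107.5]
80 55 [  82.  -109.1  166.3] [161.2 170.5] [-113.1 -107.6]
84 60 [  85.9 -109.1  169.3] [164.3 173.4] [-114.  -107.3]
88 65 [  90.1 -109.1  171.6] [166.2 176.3] [-112.7 -107.6]
92 68 [  94.1 -109.2  176.5] [169.2 183.7] [-113.2 -107.4]
96 92 [  97.8 -108.9  179.4] [171.9 186.1] [-113.  -107.6]
100 84 [ 102.  -108.9  181.2] [174.6 186.3] [-113.4 -107.5]
104 68 [ 106.1 -109.1  182.4] [176.7 186.3] [-113.3 -107.5]
108 17 [ 109.  -109.4  181.6] [178.2 186.2] [-113.8 -107.9]
0 237
[... 407 characters left out ...]
 0.5 160.1] [154.2 164.3] [-3.3  2.3]
72 127 [ 74.    0.5 162.8] [156.4 166.8] [-3.5  2.2]
76 130 [ 77.9   0.5 166. ] [160. 170.] [-3.8  2.1]
80 139 [ 81.9   0.5 168.6] [162.5 172.7] [-3.9  2.3]
84 140 [ 85.9   0.6 171.4] [165.  175.7] [-3.6  2.3]
88 151 [ 90.    0.6 174.8] [168.  178.8] [-3.   2.4]
92 208 [ 94.    0.7 180. ] [171.6 186.5] [-3.4  2.3]
96 197 [ 98.    0.9 182.8] [174.6 188.1] [-3.2  2.5]
100 174 [101.9   0.6 184. ] [177.1 188.3] [-3.4  2.3]
104 127 [105.6   0.7 184.8] [179.4 188.7] [-3.1  2.3]
108 14 [108.5  -0.6 181.6] [180.9 182.2] [-3.8  2. ]
[  31.2 -101.3  201.5] [  26.8 -133.2  170. ] [ 32.9 -84.4 225.8]
[-53.4 -14.8  31.9]
bar top [  0.4  11.5 158.6] 9352
[-14.3  19.3]
```

View pics/w1c.png

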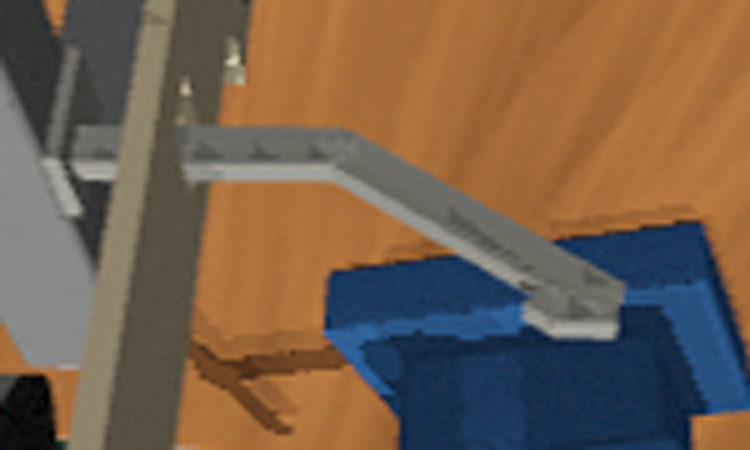

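```bash
python3 - <<'E'
from h import *
np.set_printoptions(precision=1,suppress=True)
for n in ("w1","top0","scene0"):
    s=load(n);Q=cloud(s).reshape(-1,3);B=s["pixels"].reshape(-1,3).mean(1)
    e=np.array([np.cos(syaw),np.sin(syaw)]);d=Q[:,:2]-[sx,sy]
    L=np.c_[d@e,-d[:,0]*e[1]+d[:,1]*e[0],Q[:,2]]
    m=(np.abs(L[:,1]+109)<21)&(L[:,0]>20)&(L[:,0]<42)&(L[:,2]>180)&(L[:,2]<223);l=L[m]
    from numpy.linalg import lstsq
    A=np.c_[l[:,1]+109,l[:,2]-200,np.ones(len(l))];w=np.ones(len(l),bool)
    for i in range(8):
        f=lstsq(A[w],l[w,0],rcond=None)[0];r=l[:,0]-A@f;w=np.abs(r)<max(1,2*r[w].std())
    print(n,len(l),w.sum(),f*[1000,1000,1],r[w].std())
    t=L[(np.abs(L[:,1]+109)<23)&(L[:,0]>20)&(L[:,0]<42)&(L[:,2]>223)];print(len(t),np.polyfit(t[:,1]+109,t[:,0],1)if len(t)>5 else 0)
E
python3 f.py 30 -109 425 102.1 0 0
python3 -m jog '[{"tx":0,"ty":0,"tz":-0.4,"ax":0,"ay":0.15,"az":0,"hand":1},{"tx":0,"ty":0,"tz":-0.4,"ax":0,"ay":0.3,"az":0,"hand":1},{"tx":0,"ty":0,"tz":-0.4,"ax":0,"ay":0.45,"az":0,"hand":1},{"tx":0,"ty":0,"tz":-0.4,"ax":0,"ay":0.6,"az":0,"hand":1},{"tx":0,"ty":0,"tz":-0.4,"ax":0,"ay":0.75,"az":0,"hand":1}]'
python3 f.py 30 -109 425 102.1 0 0
```

```text
w1 656 654 [-9.2 -0.3 32.2] 0.1560253427365766
174 [-0.  30.3]
top0 54 52 [-4.5 -2.7 28.8] 0.1765226267987094
56 [-0. 31.]
scene0 208 191 [-12.3  -9.7  31.9] 1.288889287882106
24 [-0.1 30.7]
t 2.12 tcp_stand [ 87.7  83.6 368.6] rpy [179.98  39.52 102.68] F [0.55 0.44 0.11] gap 85.3
shift [-1.2266 -0.3976  0.5244] turn [0.0049 0.8781 0.0125]
time: 2.53
tool_pos: [510.2, -20.4, 417.1]
tcp_rot: [179.7, 5.5, 102.8]
ft_force: [-1.1, 0.6, -1.0]
finger_gap: 85.2
t 2.53 tcp_stand [ 87.7 122.5 417.1] rpy [179.73   5.52 102.81] F [-1.05  0.58 -0.96] gap 85.2
shift [-1.5364 -0.4045  0.0938] turn [0.0069 0.1227 0.016 ]
```

```bash
python3 -m jog '[{"tx":-0.77,"ty":-0.2,"tz":0,"ax":0,"ay":0.12,"az":0,"hand":1},{"tx":-0.77,"ty":-0.2,"tz":0,"ax":0,"ay":0.12,"az":0,"hand":1},{"tx":-0.77,"ty":-0.2,"tz":0,"ax":0,"ay":0.12,"az":0,"hand":1},{"tx":-0.77,"ty":-0.2,"tz":0,"ax":0,"ay":0.12,"az":0,"hand":1}]'
python3 f.py 30 -109 425 102.1 0 0
```

```text
time: 2.87
tool_pos: [505.5, -145.3, 428.3]
tcp_rot: [179.9, 0.6, 102.4]
ft_force: [0.2, -0.3, 0.2]
finger_gap: 85.4
t 2.87 tcp_stand [ 57.    1.3 428.3] rpy [179.89   0.63 102.45] F [ 0.22 -0.27  0.19] gap 85.4
shift [-0.734  -0.1843  0.0298] turn [0.0025 0.0139 0.0078]
```

```bash
python3 -m jog '[{"tx":-0.734,"ty":-0.184,"tz":0,"ax":0,"ay":0.012,"az":0.008,"hand":1},{"tx":-0.734,"ty":-0.184,"tz":0,"ax":0,"ay":0.012,"az":0.008,"hand":1},{"tx":-0.734,"ty":-0.184,"tz":0,"ax":0,"ay":0.012,"az":0.008,"hand":1},{"tx":-0.734,"ty":-0.184,"tz":0,"ax":0,"ay":0.012,"az":0.008,"hand":1},{"tx":-0.734,"ty":-0.184,"tz":0,"ax":0,"ay":0.012,"az":0.008,"hand":1}]'
python3 f.py 29.7 -109 365 102.1 0 0
python3 - <<'E'
from h import *
from bench import *
s=snapshot("wrist");pickle.dump(s,open("pics/w2.pkl","wb"));cv2.imwrite("pics/w2.png",s["pixels"][:,:,::-1])
np.set_printoptions(precision=1,suppress=True)
Q=cloud(s).reshape(-1,3)
e=np.array([np.cos(syaw),np.sin(syaw)]);d=Q[:,:2]-[sx,sy]
L=np.c_[d@e,-d[:,0]*e[1]+d[:,1]*e[0],Q[:,2]]
m=(np.abs(L[:,1]+109)<30)&(L[:,0]>20)&(L[:,0]<42)&(L[:,2]>221)&(L[:,2]<230);l=L[m]
print(len(l),l.mean(0),np.percentile(l,[2,98],axis=0),np.polyfit(l[:,1]+109,l[:,0],1))
E
```

```text
time: 3.28
tool_pos: [503.0, -254.7, 427.8]
tcp_rot: [179.9, -0.1, 102.2]
ft_force: [-0.0, -1.6, 0.1]
finger_gap: 85.3
t 3.28 tcp_stand [  31.6 -105.2  427.8] rpy [179.94  -0.11 102.2 ] F [-0.   -1.56  0.09] gap 85.3
shift [-0.0264 -0.0132  0.4188] turn [ 0.0013 -0.0024  0.0023]
548 [  29.5 -107.6  224.9] [[  27.3 -130.9  223.2]
 [  31.7  -86.2  226.2]] [-0.  29.5]
```

View pics/w2.png

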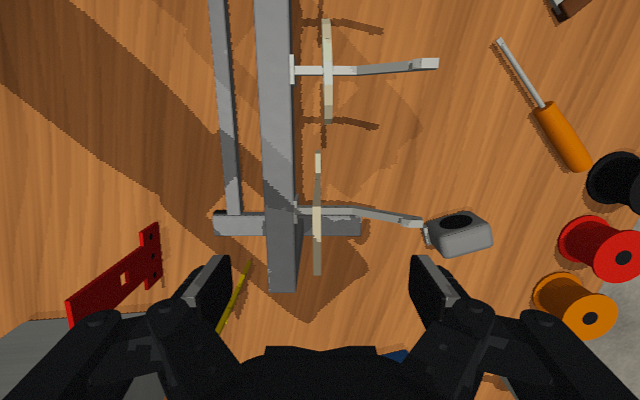

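The wrist view shows the cream plate edge-on at column 317, centred between the open fingers (231 and 410), with its top at z ≈ 225 as it should be. I descend.

```bash
python3 -m jog '[{"tx":-0.02,"ty":-0.013,"tz":0.2,"ax":0,"ay":0,"az":0,"hand":1},{"tx":-0.022,"ty":-0.013,"tz":0.35,"ax":0,"ay":0,"az":0,"hand":1},{"tx":-0.022,"ty":-0.013,"tz":0.42,"ax":0,"ay":0,"az":0,"hand":1},{"tx":-0.022,"ty":-0.013,"tz":0.42,"ax":0,"ay":0,"az":0,"hand":1},{"tx":-0.022,"ty":-0.013,"tz":0.42,"ax":0,"ay":0,"az":0,"hand":1}]'
python3 f.py 29.6 -108.5 365 102.1 0 0
```

```text
time: 3.75
tool_pos: [502.0, -256.2, 364.6]
tcp_rot: [-180.0, -0.1, 102.4]
ft_force: [-0.1, -0.1, 0.0]
finger_gap: 85.3
t 3.75 tcp_stand [  30.3 -106.4  364.6] rpy [-179.98   -0.14  102.4 ] F [-0.14 -0.14  0.02] gap 85.3
shift [-0.0138 -0.0049 -0.0027] turn [-0.0004 -0.0031  0.0066]
```

```bash
python3 -m jog '[{"tx":-0.013,"ty":-0.005,"tz":0,"ax":0,"ay":0,"az":0,"hand":0.5},{"tx":-0.013,"ty":-0.005,"tz":0,"ax":0,"ay":0,"az":0,"hand":0.3},{"tx":-0.013,"ty":-0.005,"tz":0,"ax":0,"ay":0,"az":0,"hand":0.2},{"tx":-0.013,"ty":-0.005,"tz":0,"ax":0,"ay":0,"az":0,"hand":0.15},{"tx":-0.013,"ty":-0.005,"tz":0,"ax":0,"ay":0,"az":0,"hand":0.12}]' 30
python3 -m jog '[{"tx":0,"ty":0,"tz":0,"ax":0,"ay":0,"az":0,"hand":0.08},{"tx":0,"ty":0,"tz":0,"ax":0,"ay":0,"az":0,"hand":0.05},{"tx":0,"ty":0,"tz":0,"ax":0,"ay":0,"az":0,"hand":0},{"tx":0,"ty":0,"tz":0,"ax":0,"ay":0,"az":0,"hand":0},{"tx":0,"ty":0,"tz":0,"ax":0,"ay":0,"az":0,"hand":0}]' 30
python3 -m jog '[{"tx":0,"ty":0,"tz":0,"ax":0,"ay":0,"az":0,"hand":0},{"tx":0,"ty":0,"tz":0,"ax":0,"ay":0,"az":0,"hand":0},{"tx":0,"ty":0,"tz":0,"ax":0,"ay":0,"az":0,"hand":0},{"tx":0,"ty":0,"tz":0,"ax":0,"ay":0,"az":0,"hand":0}]' 45
```

```text
time: 4.17
tool_pos: [501.6, -259.6, 365.0]
tcp_rot: [180.0, -0.1, 102.3]
ft_force: [0.1, -0.4, -0.7]
finger_gap: 25.4
time: 4.58
tool_pos: [501.6, -259.4, 364.5]
tcp_rot: [180.0, -0.1, 102.3]
ft_force: [0.7, 0.2, 0.8]
finger_gap: 4.4
time: 4.92
tool_pos: [501.6, -259.4, 364.6]
tcp_rot: [180.0, -0.1, 102.3]
ft_force: [0.8, 0.4, 1.8]
finger_gap: 4.5
```

```bash
python3 -m jog '[{"tx":0,"ty":0,"tz":-0.01,"ax":0,"ay":0,"az":0,"hand":0},{"tx":0,"ty":0,"tz":-0.02,"ax":0,"ay":0,"az":0,"hand":0},{"tx":0,"ty":0,"tz":-0.02,"ax":0,"ay":0,"az":0,"hand":0},{"tx":0,"ty":0,"tz":-0.02,"ax":0,"ay":0,"az":0,"hand":0}]'
python3 - <<'E'
from h import *
from bench import *
st=sense();print(tostand(st["tool_pos"]),st["tcp_rot"],st["ft_force"],st["wrist_torque"],st["finger_gap"])
s=snapshot("wrist");pickle.dump(s,open("pics/w3.pkl","wb"));cv2.imwrite("pics/w3.png",s["pixels"][:,:,::-1])
E
```

```text
time: 5.25
tool_pos: [501.2, -259.3, 366.7]
tcp_rot: [-179.9, -0.1, 102.3]
ft_force: [-0.4, -0.3, -3.2]
finger_gap: 4.4
[  28.88140364 -109.28357216  366.66092504] [-1.79936515e+02 -1.42601421e-01  1.02312688e+02] [-0.39465198 -0.30178738 -3.17636843] [ 0.00414583 -0.00229152 -0.03294051] 4.421587294102623
```

View pics/w3.png

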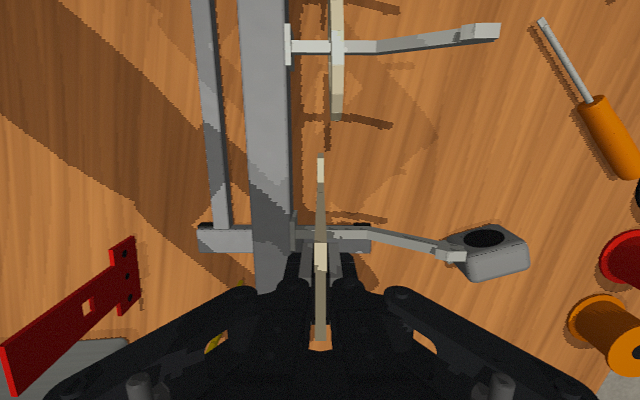

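```bash
cat > nose.py <<'E'
import sys
from h import *
np.set_printoptions(precision=2,suppress=True)
s=load(sys.argv[1]);Q=cloud(s).reshape(-1,3)
e=np.array([np.cos(syaw),np.sin(syaw)]);d=Q[:,:2]-[sx,sy]
L=np.c_[d@e,-d[:,0]*e[1]+d[:,1]*e[0],Q[:,2]]
m=(np.abs(L[:,1]+109)<9)&(L[:,0]>36)&(L[:,0]<125)&(L[:,2]>135)&(L[:,2]<210)
l=L[m];print(len(l))
bt=[]
for x0 in range(36,125,3):
    k=(l[:,0]>=x0)&(l[:,0]<x0+3)
    if k.sum()>4: print(x0+1.5,k.sum(),l[k].mean(0),np.percentile(l[k,2],[3,50,90,97]),np.percentile(l[k,1],[3,97]))
top=[]
E
python3 nose.py w3
```

```text
2091
37.5 83 [  37.75 -108.59  165.66] [148.6  155.17 204.65 208.78] [-113.96 -102.24]
40.5 121 [  40.53 -106.16  181.66] [148.96 200.34 208.34 209.63] [-113.65 -102.27]
43.5 104 [  43.29 -107.29  174.78] [148.59 155.2  208.54 209.28] [-114.01 -102.22]
46.5 63 [  46.57 -110.5   153.77] [147.84 154.7  155.65 155.86] [-114.18 -108.12]
49.5 56 [  49.55 -110.35  153.67] [147.79 154.53 155.63 156.08] [-114.05 -108.16]
52.5 61 [  52.46 -110.44  153.77] [148.19 154.65 155.66 155.86] [-114.06 -107.99]
55.5 62 [  55.56 -110.38  153.81] [148.27 154.75 155.64 155.9 ] [-114.16 -108.18]
58.5 59 [  58.58 -110.19  153.96] [147.89 154.89 156.   156.45] [-113.83 -108.15]
61.5 72 [  61.52 -110.39  155.35] [148.18 156.41 157.93 158.41] [-114.16 -108.14]
64.5 71 [  64.58 -110.27  157.19] [149.89 158.14 159.65 160.69] [-113.85 -108.03]
67.5 71 [  67.54 -110.28  159.18] [152.26 160.24 161.64 162.46] [-114.17 -108.06]
70.5 77 [  70.49 -110.26  161.14] [154.21 162.3  163.54 164.12] [-113.8  -107.92]
73.5 77 [  73.47 -110.32  162.99] [156.07 164.04 165.46 165.79] [-114.23 -107.99]
76.5 81 [  76.47 -110.21  1
[... 261 characters left out ...]
171.75 173.13 173.42] [-113.85 -108.03]
88.5 95 [  88.47 -110.4   172.72] [165.86 173.62 175.08 175.82] [-114.   -107.99]
91.5 98 [  91.6  -110.33  174.85] [167.53 175.72 177.4  178.49] [-113.92 -108.1 ]
94.5 153 [  94.52 -110.38  179.73] [169.08 181.25 184.31 185.18] [-114.03 -108.13]
97.5 122 [  97.54 -109.75  181.96] [172.36 184.46 186.17 186.6 ] [-113.74 -107.84]
100.5 99 [ 100.48 -109.71  183.16] [173.88 185.31 186.65 186.9 ] [-113.6  -107.85]
103.5 102 [ 103.51 -109.9   183.1 ] [174.16 185.33 186.4  186.79] [-113.8 -108. ]
106.5 88 [ 106.53 -109.89  184.11] [176.96 185.64 186.61 186.88] [-113.41 -108.  ]
109.5 23 [ 108.44 -109.96  183.06] [178.25 184.24 186.39 186.65] [-113.99 -107.95]
```

```bash
python3 - <<'E'
from h import *
np.set_printoptions(precision=2,suppress=True)
s=load("w3");Q=cloud(s).reshape(-1,3);B=s["pixels"].reshape(-1,3)
e=np.array([np.cos(syaw),np.sin(syaw)]);d=Q[:,:2]-[sx,sy]
L=np.c_[d@e,-d[:,0]*e[1]+d[:,1]*e[0],Q[:,2]]
cream=(B.min(1)>90)&(B[:,0]>B[:,2]+8.0)
m=(np.abs(L[:,1]+109)<26)&(L[:,0]>15)&(L[:,0]<45)&(L[:,2]>223)&(L[:,2]<231);l=L[m]
print(len(l),l.mean(0),np.percentile(l,[3,97],axis=0))
m=(L[:,1]>-88)&(L[:,1]<-60)&(L[:,0]>15)&(L[:,0]<45)&(L[:,2]>60)&(L[:,2]<115);l=L[m]
print(len(l),l.mean(0),np.percentile(l,[3,97],axis=0))
m=(L[:,1]>-100)&(L[:,1]<-60)&(L[:,0]>15)&(L[:,0]<45)&(L[:,2]>115)&(L[:,2]<223);l=L[m]
print(len(l),l.mean(0),np.percentile(l,[3,97],axis=0))
E
```

```text
1798 [  28.82 -105.66  227.52] [[  21.96 -129.21  223.8 ]
 [  35.86  -86.17  230.8 ]]
190 [ 28.62 -77.38 103.78] [[ 26.67 -87.72  77.39]
 [ 30.61 -68.86 110.19]]
1181 [ 28.69 -93.32 199.82] [[ 20.51 -99.16 133.15]
 [ 36.84 -85.72 222.2 ]]
```

```bash
cat > way.py <<'E'
import sys,json
from h import *
from bench import *
# usage: way.py YAW D 'x y z tilt; ...'  slot centre in stand frame
yaw=float(sys.argv[1]);D=float(sys.argv[2])
st=sense();R0=Ro.from_euler("xyz",st["tcp_rot"],degrees=True);zt=R0.apply([0,0,1])
c=tostand(st["tool_pos"]+D*zt)
tilt=np.degrees(np.arctan2(zt[:2]@[np.cos(syaw),np.sin(syaw)],-zt[2]))
print("t",round(st["time"],2),"slot",c.round(2),"tilt",round(tilt,2),"F",st["ft_force"].round(2),"T",st["wrist_torque"].round(3),"gap",round(st["finger_gap"],2))
for w in sys.argv[3].split(";") if len(sys.argv)>3 else []:
    x,y,z,t=[float(v) for v in w.split()]
    R=down(yaw,-t)
    p=stand([x,y,z])-D*R.apply([0,0,1])
    d,r=frac(st,p,R);print(w.strip(),"->",d,r)
E
python3 way.py 102.3 216.6 "42 -110.5 151 0;57 -111 151 0"
```

```text
t 5.3 slot [  28.68 -108.78  150.09] tilt -0.06 F [ 0.04  0.14 -4.51] T [ 0.063 -0.006 -0.016] gap 4.14
42 -110.5 151 0 -> [-0.0083  0.0873 -0.0062] [-0.0013 -0.0031  0.0002]
57 -111 151 0 -> [-0.012   0.1873 -0.0063] [-0.0013 -0.0031  0.0002]
```

```bash
python3 -m jog '[{"tx":-0.004,"ty":0.04,"tz":-0.006,"ax":0,"ay":0,"az":0,"hand":0},{"tx":-0.008,"ty":0.09,"tz":-0.006,"ax":0,"ay":0,"az":0,"hand":0},{"tx":-0.012,"ty":0.14,"tz":-0.006,"ax":0,"ay":0,"az":0,"hand":0},{"tx":-0.014,"ty":0.187,"tz":-0.006,"ax":0,"ay":0,"az":0,"hand":0},{"tx":-0.014,"ty":0.187,"tz":-0.006,"ax":0,"ay":0,"az":0,"hand":0}]'
python3 way.py 102.3 216.6 "57.5 -111 151 5;58.5 -111 151 10;60 -111 151 15;61.5 -111 151.6 20;63 -111 152.6 25;64.5 -111 153.6 30;66 -111 154.8 33"
```

```text
time: 5.72
tool_pos: [530.7, -255.0, 368.2]
tcp_rot: [180.0, -0.1, 102.4]
ft_force: [0.8, 0.4, -4.1]
finger_gap: 4.3
t 5.72 slot [  58.82 -110.93  151.61] tilt 0.04 F [ 0.82  0.36 -4.09] T [ 0.011  0.017 -0.019] gap 4.26
57.5 -111 151 5 -> [ 0.002  -0.1336  0.0094] [-0.1102 -0.002   0.0014]
58.5 -111 151 10 -> [ 0.0021 -0.2519  0.0258] [-0.2213 -0.0021  0.0013]
60 -111 151 15 -> [ 0.0021 -0.3649  0.053 ] [-0.3324 -0.0022  0.0012]
61.5 -111 151.6 20 -> [ 0.0022 -0.475   0.0868] [-0.4436 -0.0022  0.0011]
63 -111 152.6 25 -> [ 0.0022 -0.5814  0.1283] [-0.5547 -0.0023  0.001 ]
64.5 -111 153.6 30 -> [ 0.0022 -0.6832  0.1797] [-0.6658 -0.0023  0.0009]
66 -111 154.8 33 -> [ 0.0022 -0.7377  0.2111] [-0.7324 -0.0024  0.0009]
```

```bash
python3 -m jog '[{"tx":0.001,"ty":-0.13,"tz":0.009,"ax":-0.11,"ay":0,"az":0,"hand":0},{"tx":0.001,"ty":-0.25,"tz":0.026,"ax":-0.22,"ay":0,"az":0,"hand":0},{"tx":0.002,"ty":-0.363,"tz":0.053,"ax":-0.332,"ay":0,"az":0,"hand":0},{"tx":0.002,"ty":-0.363,"tz":0.053,"ax":-0.332,"ay":0,"az":0,"hand":0}]'
python3 way.py 102.3 216.6 "61 -111 151.3 17;62 -111 152 21;63.3 -111 152.7 25;64.5 -111 153.6 29;66 -111 154.7 33"
```

```text
time: 6.05
tool_pos: [473.4, -266.7, 358.0]
tcp_rot: [165.0, -0.2, 102.2]
ft_force: [-1.8, 0.5, -3.8]
finger_gap: 4.5
t 6.05 slot [  56.28 -109.63  148.75] tilt 15.01 F [-1.84  0.54 -3.8 ] T [-0.009  0.763  0.059] gap 4.49
61 -111 151.3 17 -> [-0.0036 -0.0154 -0.0074] [-0.0443 -0.0049 -0.003 ]
62 -111 152 21 -> [-0.0039 -0.1083 -0.0032] [-0.1332 -0.0048 -0.0032]
63.3 -111 152.7 25 -> [-0.0041 -0.1986  0.0086] [-0.2221 -0.0047 -0.0033]
64.5 -111 153.6 29 -> [-0.0044 -0.2879  0.0258] [-0.311  -0.0046 -0.0035]
66 -111 154.7 33 -> [-0.0048 -0.3732  0.0491] [-0.3999 -0.0045 -0.0037]
```

```bash
python3 -m jog '[{"tx":0,"ty":0,"tz":0,"ax":0,"ay":0,"az":0,"hand":0},{"tx":0,"ty":0,"tz":0,"ax":0,"ay":0,"az":0,"hand":0}]'
python3 way.py 102.3 216.6 "61 -111 151.3 17"
python3 -m jog '[{"tx":0,"ty":0,"tz":0,"ax":0,"ay":0,"az":0,"hand":0}]' >/dev/null
python3 way.py 102.3 216.6 "61 -111 151.3 17"; python3 - <<'E'
from h import *
from bench import *
s=snapshot("wrist");pickle.dump(s,open("pics/w4.pkl","wb"));cv2.imwrite("pics/w4.png",s["pixels"][:,:,::-1])
s=snapshot("scene");cv2.imwrite("pics/s4.png",cv2.resize(s["pixels"][110:250,180:360,::-1],None,fx=4,fy=4,interpolation=cv2.INTER_CUBIC))
E
```

```text
time: 6.22
tool_pos: [476.5, -267.0, 361.1]
tcp_rot: [165.2, -0.0, 102.3]
ft_force: [0.0, -0.1, -3.3]
finger_gap: 4.3
t 6.22 slot [  58.57 -111.24  151.73] tilt 14.84 F [ 0.   -0.13 -3.34] T [-0.061  0.267 -0.007] gap 4.3
61 -111 151.3 17 -> [ 0.0026 -0.0395  0.008 ] [-0.048  -0.0009 -0.0005]
t 6.3 slot [  59.34 -111.18  151.9 ] tilt 14.89 F [-0.54  0.48 -4.55] T [-0.014  0.377  0.014] gap 4.19
61 -111 151.3 17 -> [ 0.0023 -0.0436  0.0077] [-0.047 -0.001  0.001]
```

View pics/w4.png

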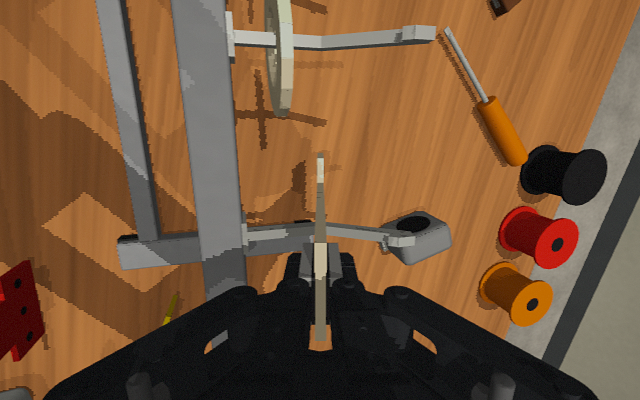

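View pics/s4.png

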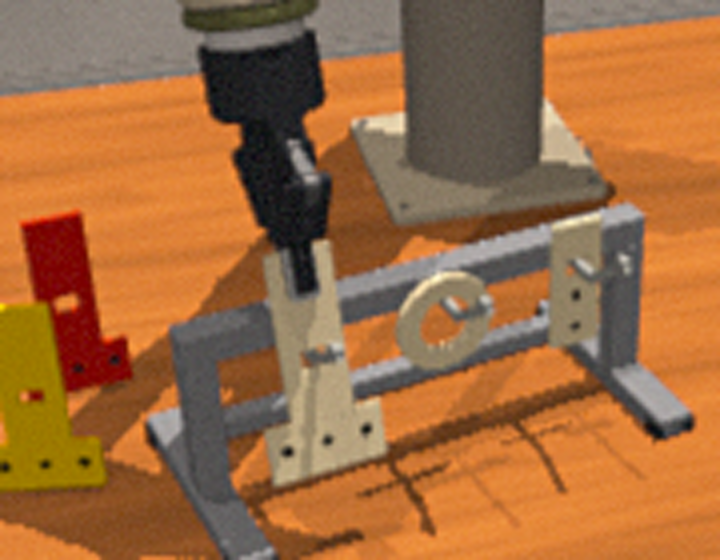

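```bash
python3 -m jog '[{"tx":0.002,"ty":-0.03,"tz":0,"ax":-0.04,"ay":0,"az":0,"hand":0},{"tx":0.002,"ty":-0.075,"tz":0,"ax":-0.09,"ay":0,"az":0,"hand":0},{"tx":0.002,"ty":-0.13,"tz":0.002,"ax":-0.14,"ay":0,"az":0,"hand":0},{"tx":0.002,"ty":-0.13,"tz":0.002,"ax":-0.14,"ay":0,"az":0,"hand":0},{"tx":0.002,"ty":-0.13,"tz":0.002,"ax":-0.14,"ay":0,"az":0,"hand":0}]'
python3 -m jog '[{"tx":0,"ty":0,"tz":0,"ax":0,"ay":0,"az":0,"hand":0}]' >/dev/null
python3 way.py 102.3 216.6 "62.5 -111 152.4 23;63.3 -111 152.9 25;64.5 -111 153.8 28;65.5 -111 154.5 31;66.5 -111 155.2 33"
```

```text
time: 6.82
tool_pos: [457.8, -270.5, 355.0]
tcp_rot: [158.9, -0.1, 102.3]
ft_force: [-0.8, 0.1, -3.8]
finger_gap: 4.0
t 6.9 slot [  62.65 -110.58  153.35] tilt 21.17 F [ 0.08 -0.24 -3.16] T [-0.081  0.431 -0.012] gap 4.31
62.5 -111 152.4 23 -> [-0.0008 -0.0494  0.0063] [-0.0407 -0.0018 -0.    ]
63.3 -111 152.9 25 -> [-0.0008 -0.0936  0.0076] [-0.0852 -0.0018 -0.0001]
64.5 -111 153.8 28 -> [-0.0008 -0.1592  0.0119] [-1.518e-01 -1.800e-03 -1.000e-04]
65.5 -111 154.5 31 -> [-0.0009 -0.2261  0.0209] [-2.185e-01 -1.800e-03 -1.000e-04]
66.5 -111 155.2 33 -> [-0.0009 -0.2677  0.0284] [-2.63e-01 -1.80e-03 -2.00e-04]
```

```bash
python3 -m jog '[{"tx":0,"ty":-0.045,"tz":0.003,"ax":-0.04,"ay":0,"az":0,"hand":0},{"tx":0,"ty":-0.095,"tz":0.006,"ax":-0.09,"ay":0,"az":0,"hand":0},{"tx":0,"ty":-0.16,"tz":0.012,"ax":-0.152,"ay":0,"az":0,"hand":0},{"tx":0,"ty":-0.22,"tz":0.02,"ax":-0.213,"ay":0,"az":0,"hand":0},{"tx":0,"ty":-0.264,"tz":0.028,"ax":-0.26,"ay":0,"az":0,"hand":0}]'
python3 -m jog '[{"tx":0,"ty":0,"tz":0,"ax":0,"ay":0,"az":0,"hand":0},{"tx":0,"ty":0,"tz":0,"ax":0,"ay":0,"az":0,"hand":0},{"tx":0,"ty":0,"tz":0,"ax":0,"ay":0,"az":0,"hand":0}]' >/dev/null
python3 way.py 102.3 216.6 "66.5 -111 155.2 33"
python3 - <<'E'
from h import *
from bench import *
s=snapshot("wrist");pickle.dump(s,open("pics/w5.pkl","wb"));cv2.imwrite("pics/w5.png",s["pixels"][:,:,::-1])
E
python3 nose.py w5 | sed -n 8,40p
```

```text
time: 7.32
tool_pos: [423.1, -278.0, 336.8]
tcp_rot: [147.0, -0.1, 102.4]
ft_force: [-0.9, -0.2, -4.7]
finger_gap: 4.5
t 7.57 slot [  66.6  -110.72  155.39] tilt 32.86 F [-0.52 -0.69 -4.03] T [-0.131  0.693  0.025] gap 4.33
66.5 -111 155.2 33 -> [-0.0002 -0.0047  0.0007] [-0.003  -0.0014 -0.0001]
55.5 57 [  55.39 -110.14  154.13] [148.72 155.08 155.93 156.05] [-113.85 -107.96]
58.5 57 [  58.56 -110.23  153.98] [147.96 155.02 156.28 156.81] [-113.73 -108.18]
61.5 37 [  61.03 -109.83  154.51] [149.95 155.49 156.83 157.31] [-113.79 -107.86]
67.5 23 [  68.1  -110.17  161.61] [159.93 161.58 162.38 162.95] [-113.   -108.16]
70.5 61 [  70.48 -110.5   162.16] [157.83 162.54 163.86 163.97] [-113.64 -108.1 ]
73.5 63 [  73.42 -110.23  163.14] [156.74 164.02 165.79 166.32] [-113.72 -107.98]
76.5 71 [  76.4  -110.21  165.27] [158.87 166.18 167.65 167.98] [-113.62 -107.98]
79.5 66 [  79.54 -110.17  167.26] [161.31 168.19 169.56 170.11] [-113.61 -107.96]
82.5 59 [  82.45 -110.12  169.32] [163.78 170.19 171.39 171.97] [-113.67 -107.92]
85.5 64 [  85.49 -110.24  170.86] [164.73 171.8  173.09 173.48] [-113.68 -108.1 ]
88.5 73 [  88.48 -110.18  173.16] [166.79 174.02 175.49 176.02] [-113.84 -107.99]
91.5 62 [  91.54 -110.1   175.21] [169.33 176.11 177.37 177.62] [-113.74 -107.89]
94.5 123 [  94.49 -110.57  180.02] [171.41 180.57 184.05 184.82] [-114.02 -108.03]
97.5 80 [  97.45 -110.    182.64] [173.16 184.36 186.17 186.57] [-113.74 -107.93]
100.5 59 [ 100.44 -109.56  182.71] [174.65 185.3  186.44 186.62] [-113.82 -107.9 ]
103.5 57 [ 103.49 -109.89  183.82] [176.1  185.68 186.69 186.93] [-113.75 -107.97]
106.5 48 [ 106.48 -109.78  184.1 ] [178.26 185.65 186.71 186.77] [-113.63 -107.98]
109.5 10 [ 108.43 -109.7   183.66] [179.5  185.38 186.2  186.43] [-113.38 -108.02]
```

View pics/w5.png

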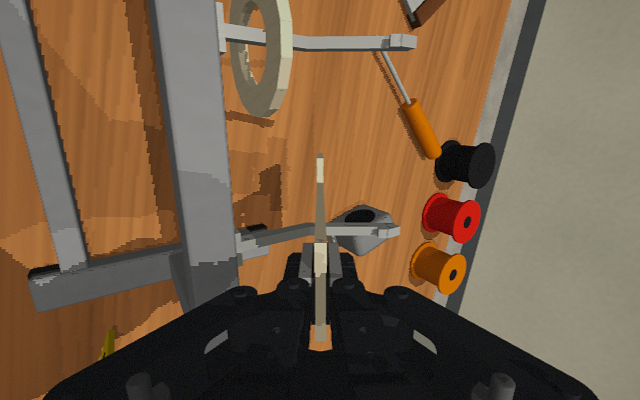

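```bash
python3 -m jog '[{"tx":0,"ty":0.04,"tz":-0.003,"ax":0,"ay":0,"az":0,"hand":0},{"tx":0,"ty":0.08,"tz":-0.006,"ax":0,"ay":0,"az":0,"hand":0},{"tx":0,"ty":0.12,"tz":-0.008,"ax":0,"ay":0,"az":0,"hand":0},{"tx":0,"ty":0.155,"tz":-0.008,"ax":0,"ay":0,"az":0,"hand":0},{"tx":0,"ty":0.18,"tz":-0.008,"ax":0,"ay":0,"az":0,"hand":0}]'
for i in 1 2 3 4; do python3 -m jog '[{"tx":0,"ty":0,"tz":0,"ax":0,"ay":0,"az":0,"hand":0}]' >/dev/null
python3 way.py 102.3 216.6; done
```

```text
time: 8.03
tool_pos: [445.4, -273.2, 353.3]
tcp_rot: [147.0, -0.0, 102.3]
ft_force: [-0.8, -0.0, -4.3]
finger_gap: 4.6
t 8.12 slot [  89.38 -110.48  171.62] tilt 32.98 F [-0.94  0.81 -4.3 ] T [-0.201  0.683 -0.013] gap 4.38
t 8.2 slot [  88.62 -110.24  170.75] tilt 32.94 F [ 0.25 -0.5  -3.62] T [-0.2    0.758 -0.048] gap 4.18
t 8.28 slot [  88.21 -110.18  170.29] tilt 32.91 F [ 0.02 -0.13 -4.34] T [-0.174  0.732 -0.008] gap 4.44
t 8.37 slot [  88.09 -110.24  170.23] tilt 32.92 F [ 0.22 -0.3  -3.17] T [-0.167  0.779  0.004] gap 4.59
```

```bash
cat > fz.py <<'E'
from h import *
from bench import *
st=sense();R0=Ro.from_euler("xyz",st["tcp_rot"],degrees=True);c=tostand(st["tool_pos"]+216.6*R0.apply([0,0,1]))-[60.4,0,151]
a=np.radians(33);f=R0.inv().apply(st["ft_force"])
print("t %.2f along %.2f normal %.2f"%(st["time"],c[0]*np.cos(a)+c[2]*np.sin(a),-c[0]*np.sin(a)+c[2]*np.cos(a)),"y",round(c[1],1),"F tool",f.round(2),"T",st["wrist_torque"].round(2))
E
j(){ :; }
python3 -m jog '[{"tx":0,"ty":0,"tz":-0.003,"ax":0,"ay":0,"az":0,"hand":0},{"tx":0,"ty":0,"tz":-0.006,"ax":0,"ay":0,"az":0,"hand":0}]'>/dev/null
python3 fz.py
python3 -m jog '[{"tx":0,"ty":0,"tz":0,"ax":0,"ay":0,"az":0,"hand":0}]' >/dev/null; python3 fz.py
python3 -m jog '[{"tx":0,"ty":0,"tz":0,"ax":0,"ay":0,"az":0,"hand":0}]' >/dev/null; python3 fz.py
python3 -m jog '[{"tx":0,"ty":0,"tz":-0.003,"ax":0,"ay":0,"az":0,"hand":0}]' >/dev/null; python3 fz.py
python3 -m jog '[{"tx":0,"ty":0,"tz":0,"ax":0,"ay":0,"az":0,"hand":0}]' >/dev/null; python3 fz.py
python3 -m jog '[{"tx":0,"ty":0,"tz":0,"ax":0,"ay":0,"az":0,"hand":0}]' >/dev/null; python3 fz.py
```

```text
t 8.53 along 33.81 normal 2.08 y -110.3 F tool [-0.15 -1.1   2.93] T [-0.16  0.72 -0.03]
t 8.62 along 34.01 normal 2.24 y -110.5 F tool [-0.11 -2.15  4.57] T [-0.2   0.72 -0.05]
t 8.70 along 34.09 normal 2.24 y -110.5 F tool [-0.43 -1.38  2.23] T [-0.1   0.79 -0.01]
t 8.78 along 34.05 normal 2.57 y -110.4 F tool [-0.06 -2.14  3.41] T [-0.13  0.75 -0.03]
t 8.87 along 34.12 normal 2.64 y -110.4 F tool [-0.17 -1.7   3.81] T [-0.16  0.74  0.02]
t 8.95 along 34.17 normal 2.64 y -110.4 F tool [ 0.68 -1.62  3.44] T [-0.16  0.74 -0.05]
```

```bash

python3 -m jog '[{"tx":0,"ty":0,"tz":-0.002,"ax":0,"ay":0,"az":0,"hand":0},{"tx":0,"ty":0,"tz":-0.002,"ax":0,"ay":0,"az":0,"hand":0}]' >/dev/null; python3 fz.py
python3 -m jog '[{"tx":0,"ty":0,"tz":0,"ax":0,"ay":0,"az":0,"hand":0}]' >/dev/null; python3 fz.py
python3 -m jog '[{"tx":0,"ty":0,"tz":-0.002,"ax":0,"ay":0,"az":0,"hand":0},{"tx":0,"ty":0,"tz":-0.002,"ax":0,"ay":0,"az":0,"hand":0}]' >/dev/null; python3 fz.py
python3 -m jog '[{"tx":0,"ty":0,"tz":0,"ax":0,"ay":0,"az":0,"hand":0}]' >/dev/null; python3 fz.py
```

```text
t 9.12 along 34.16 normal 2.93 y -110.4 F tool [ 0.6  -2.52  4.19] T [-0.2   0.79 -0.  ]
t 9.20 along 34.17 normal 2.90 y -110.4 F tool [ 0.66 -3.34  2.62] T [-0.15  0.71 -0.02]
t 9.37 along 34.15 normal 3.22 y -110.4 F tool [ 0.47 -2.34  3.18] T [-0.19  0.68 -0.04]
t 9.45 along 34.15 normal 3.22 y -110.4 F tool [ 0.66 -2.55  3.52] T [-0.2   0.72 -0.04]
```

```bash

python3 -m jog '[{"tx":0,"ty":0,"tz":-0.002,"ax":0,"ay":0,"az":0,"hand":0},{"tx":0,"ty":0,"tz":-0.002,"ax":0,"ay":0,"az":0,"hand":0}]' >/dev/null; python3 fz.py
python3 -m jog '[{"tx":0,"ty":0,"tz":0,"ax":0,"ay":0,"az":0,"hand":0}]' >/dev/null; python3 fz.py
python3 -m jog '[{"tx":0,"ty":0,"tz":-0.002,"ax":0,"ay":0,"az":0,"hand":0},{"tx":0,"ty":0,"tz":-0.002,"ax":0,"ay":0,"az":0,"hand":0}]' >/dev/null; python3 fz.py
python3 -m jog '[{"tx":0,"ty":0,"tz":0,"ax":0,"ay":0,"az":0,"hand":0}]' >/dev/null; python3 fz.py
```

```text
t 9.62 along 34.07 normal 3.35 y -110.3 F tool [-0.18 -1.14  5.04] T [-0.2   0.63 -0.06]
t 9.70 along 34.10 normal 3.39 y -110.3 F tool [-0.32 -1.71  5.27] T [-0.17  0.64 -0.03]
t 9.87 along 34.01 normal 3.50 y -110.3 F tool [-0.36 -0.85  9.  ] T [-0.29  0.44 -0.19]
t 9.95 along 33.98 normal 3.48 y -110.2 F tool [-1.75 -1.76 10.2 ] T [-0.27  0.42 -0.15]
```

```bash

python3 -m jog '[{"tx":0,"ty":0,"tz":0.004,"ax":0,"ay":0,"az":0,"hand":0},{"tx":0,"ty":0,"tz":0.008,"ax":0,"ay":0,"az":0,"hand":0},{"tx":0,"ty":0,"tz":0.008,"ax":0,"ay":0,"az":0,"hand":0},{"tx":0,"ty":0,"tz":0.008,"ax":0,"ay":0,"az":0,"hand":0}]' >/dev/null; python3 fz.py
python3 -m jog '[{"tx":0,"ty":0.01,"tz":0,"ax":0,"ay":0,"az":0,"hand":0},{"tx":0,"ty":0.02,"tz":0,"ax":0,"ay":0,"az":0,"hand":0},{"tx":0,"ty":0.03,"tz":0,"ax":0,"ay":0,"az":0,"hand":0},{"tx":0,"ty":0.03,"tz":0,"ax":0,"ay":0,"az":0,"hand":0},{"tx":0,"ty":0.03,"tz":0,"ax":0,"ay":0,"az":0,"hand":0}]' >/dev/null; python3 fz.py
python3 -m jog '[{"tx":0,"ty":0,"tz":0,"ax":0,"ay":0,"az":0,"hand":0}]' >/dev/null; python3 fz.py
```

```text
t 10.28 along 34.23 normal 2.77 y -110.5 F tool [ 0.41 -1.19  2.75] T [-0.19  0.78  0.03]
t 10.70 along 38.86 normal 2.64 y -110.4 F tool [-0.59 -2.56  4.32] T [-0.18  0.74 -0.05]
t 10.78 along 38.65 normal 2.56 y -110.3 F tool [ 0.62 -2.05  3.43] T [-0.13  0.77 -0.03]
```

```bash

python3 -m jog '[{"tx":0,"ty":0.008,"tz":0,"ax":0,"ay":0,"az":0,"hand":0},{"tx":0,"ty":0.016,"tz":0,"ax":0,"ay":0,"az":0,"hand":0},{"tx":0,"ty":0.024,"tz":0,"ax":0,"ay":0,"az":0,"hand":0},{"tx":0,"ty":0.024,"tz":0,"ax":0,"ay":0,"az":0,"hand":0},{"tx":0,"ty":0.024,"tz":0,"ax":0,"ay":0,"az":0,"hand":0}]' >/dev/null; python3 fz.py
python3 -m jog '[{"tx":0,"ty":0.008,"tz":0,"ax":0,"ay":0,"az":0,"hand":0},{"tx":0,"ty":0.016,"tz":0,"ax":0,"ay":0,"az":0,"hand":0},{"tx":0,"ty":0.016,"tz":0,"ax":0,"ay":0,"az":0,"hand":0}]' >/dev/null; python3 fz.py
python3 -m jog '[{"tx":0,"ty":0,"tz":0,"ax":0,"ay":0,"az":0,"hand":0}]' >/dev/null; python3 fz.py
```

```text
t 11.20 along 42.39 normal 2.60 y -110.4 F tool [-0.43 -2.39  3.65] T [-0.14  0.73  0.02]
t 11.45 along 44.97 normal 2.67 y -110.4 F tool [-0.33 -2.64  3.89] T [-0.13  0.67 -0.04]
t 11.53 along 44.74 normal 2.59 y -110.4 F tool [ 1.12 -2.09  3.94] T [-0.19  0.72  0.02]
```

```bash

python3 -m jog '[{"tx":0,"ty":0.01,"tz":0,"ax":0,"ay":0,"az":0,"hand":0},{"tx":0,"ty":0.02,"tz":0,"ax":0,"ay":0,"az":0,"hand":0},{"tx":0,"ty":0.03,"tz":0,"ax":0,"ay":0,"az":0,"hand":0},{"tx":0,"ty":0.03,"tz":0,"ax":0,"ay":0,"az":0,"hand":0}]' >/dev/null; python3 fz.py
python3 -m jog '[{"tx":0,"ty":0.01,"tz":0,"ax":0,"ay":0,"az":0,"hand":0},{"tx":0,"ty":0.02,"tz":0,"ax":0,"ay":0,"az":0,"hand":0},{"tx":0,"ty":0.03,"tz":0,"ax":0,"ay":0,"az":0,"hand":0},{"tx":0,"ty":0.03,"tz":0,"ax":0,"ay":0,"az":0,"hand":0}]' >/dev/null; python3 fz.py
```

```text
t 11.87 along 49.64 normal 2.71 y -110.4 F tool [-0.28 -2.6   3.43] T [-0.13  0.73 -0.09]
t 12.20 along 54.08 normal 2.68 y -110.4 F tool [-0.71 -1.53  3.35] T [-0.18  0.67 -0.01]
```

```bash

python3 -m jog '[{"tx":0,"ty":0.012,"tz":0,"ax":0,"ay":0,"az":0,"hand":0},{"tx":0,"ty":0.024,"tz":0,"ax":0,"ay":0,"az":0,"hand":0},{"tx":0,"ty":0.036,"tz":0,"ax":0,"ay":0,"az":0,"hand":0},{"tx":0,"ty":0.048,"tz":0,"ax":0,"ay":0,"az":0,"hand":0},{"tx":0,"ty":0.048,"tz":0,"ax":0,"ay":0,"az":0,"hand":0}]' >/dev/null; python3 fz.py
python3 -m jog '[{"tx":0,"ty":0.015,"tz":0,"ax":0,"ay":0,"az":0,"hand":0},{"tx":0,"ty":0.03,"tz":0,"ax":0,"ay":0,"az":0,"hand":0},{"tx":0,"ty":0.05,"tz":0,"ax":0,"ay":0,"az":0,"hand":0},{"tx":0,"ty":0.08,"tz":0,"ax":0,"ay":0,"az":0,"hand":0},{"tx":0,"ty":0.12,"tz":0,"ax":0,"ay":0,"az":0,"hand":0}]' >/dev/null; python3 fz.py
```

```text
t 12.62 along 61.39 normal 2.71 y -110.4 F tool [-1.09 -2.29  3.17] T [-0.16  0.73 -0.01]
t 13.03 along 79.01 normal 2.47 y -110.3 F tool [ 0.33 -2.09  2.79] T [-0.11  0.73 -0.01]
```

```bash

python3 -m jog '[{"tx":0,"ty":0.15,"tz":0,"ax":0,"ay":0,"az":0,"hand":0},{"tx":0,"ty":0.35,"tz":0,"ax":0,"ay":0,"az":0,"hand":0},{"tx":0,"ty":0.5,"tz":-0.1,"ax":0,"ay":0,"az":0,"hand":0},{"tx":0,"ty":0.6,"tz":-0.25,"ax":0,"ay":0,"az":0,"hand":0},{"tx":0,"ty":0.6,"tz":-0.4,"ax":0,"ay":0,"az":0,"hand":0}]'
python3 way.py 102.3 216.6 "165 -100 300 0"
python3 - <<'E'
from h import *
from bench import *
s=snapshot("scene");cv2.imwrite("pics/s6.png",cv2.resize(s["pixels"][60:260,160:400,::-1],None,fx=3,fy=3,interpolation=cv2.INTER_CUBIC))
E
```

```text
time: 13.45
tool_pos: [524.5, -255.5, 480.0]
tcp_rot: [146.9, -0.0, 102.4]
ft_force: [0.7, -0.0, -3.7]
finger_gap: 4.3
t 13.45 slot [ 170.68 -109.62  298.5 ] tilt 33.08 F [ 0.72 -0.   -3.71] T [-0.252  0.702 -0.082] gap 4.3
165 -100 300 0 -> [0.0651 0.7622 0.2053] [ 0.7352 -0.0015  0.0027]
```

View pics/s6.png

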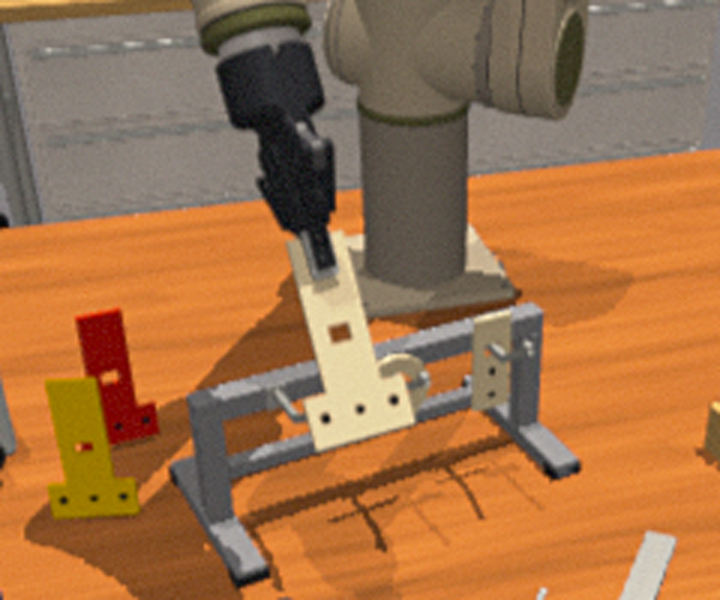

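The bracket hangs free in the gripper at picture (345,340), and the empty hook shows at (290,400). I now turn it upright and move it towards the rack.

```bash

python3 -m jog '[{"tx":0,"ty":0.15,"tz":0.03,"ax":0.14,"ay":0,"az":0,"hand":0},{"tx":0,"ty":0.3,"tz":0.06,"ax":0.28,"ay":0,"az":0,"hand":0},{"tx":0,"ty":0.45,"tz":0.1,"ax":0.42,"ay":0,"az":0,"hand":0},{"tx":0,"ty":0.6,"tz":0.12,"ax":0.56,"ay":0,"az":0,"hand":0},{"tx":0,"ty":0.7,"tz":0.15,"ax":0.7,"ay":0,"az":0,"hand":0}]'
python3 -m jog '[{"tx":0.2,"ty":0,"tz":0,"ax":0.03,"ay":0,"az":0,"hand":0},{"tx":0.45,"ty":0,"tz":0,"ax":0.035,"ay":0,"az":0,"hand":0},{"tx":0.7,"ty":0,"tz":0,"ax":0.035,"ay":0,"az":0,"hand":0},{"tx":0.9,"ty":0,"tz":0,"ax":0.035,"ay":0,"az":0,"hand":0},{"tx":1,"ty":0,"tz":0,"ax":0.035,"ay":0,"az":0,"hand":0}]'
python3 - <<'E'
from h import *
from bench import *
st=sense();print(frac(st,[562.4,269.6,520],down(101.15)),tostand(st["tool_pos"]))
E
```

```text
time: 13.92
tool_pos: [622.2, -234.3, 517.0]
tcp_rot: [178.7, 0.0, 102.3]
ft_force: [-0.4, -0.8, -5.1]
finger_gap: 4.4
time: 14.33
tool_pos: [588.6, -84.9, 515.6]
tcp_rot: [-179.9, -0.2, 102.5]
ft_force: [0.0, -0.5, -4.0]
finger_gap: 4.2
(array([ 2.3455,  0.3403, -0.0218]), array([-0.0016, -0.0042,  0.0296])) [150.88935124  42.93895763 515.61107968]
```

```bash

python3 -m jog '[{"tx":0.25,"ty":0.04,"tz":0,"ax":0,"ay":0,"az":0,"hand":0},{"tx":0.5,"ty":0.08,"tz":0,"ax":0,"ay":0,"az":0,"hand":0},{"tx":0.75,"ty":0.12,"tz":0,"ax":0,"ay":0,"az":0,"hand":0},{"tx":1,"ty":0.17,"tz":0,"ax":0,"ay":0,"az":0.03,"hand":0},{"tx":1,"ty":0.17,"tz":0,"ax":0,"ay":0,"az":0.03,"hand":0}]'
python3 -m jog '[{"tx":0.25,"ty":0.04,"tz":0,"ax":0,"ay":0,"az":0,"hand":0},{"tx":0.5,"ty":0.08,"tz":0,"ax":0,"ay":0,"az":0,"hand":0},{"tx":0.75,"ty":0.12,"tz":0,"ax":0,"ay":0,"az":0,"hand":0},{"tx":1,"ty":0.17,"tz":0,"ax":0,"ay":0,"az":0,"hand":0},{"tx":1,"ty":0.17,"tz":0,"ax":0,"ay":0,"az":0,"hand":0}]'
python3 -m jog '[{"tx":0.2,"ty":0,"tz":0,"ax":0,"ay":0,"az":0,"hand":0},{"tx":0.32,"ty":0,"tz":0,"ax":0,"ay":0,"az":0,"hand":0},{"tx":0.32,"ty":0,"tz":0,"ax":0,"ay":0,"az":0,"hand":0},{"tx":0.32,"ty":0,"tz":0,"ax":0,"ay":0,"az":0,"hand":0}]'
python3 - <<'E'
from h import *
from bench import *
s=snapshot("wrist");pickle.dump(s,open("pics/w7.pkl","wb"));cv2.imwrite("pics/w7.png",s["pixels"][:,:,::-1])
st=sense();print(frac(st,[562.4,269.6,520],down(101.15)),st["tool_pos"],st["tcp_rot"])
E
```

```text
time: 14.75
tool_pos: [581.1, 69.6, 516.0]
tcp_rot: [-180.0, -0.3, 101.2]
ft_force: [-0.7, -0.5, -4.3]
finger_gap: 4.1
time: 15.17
tool_pos: [577.3, 221.7, 515.4]
tcp_rot: [-179.9, -0.3, 101.3]
ft_force: [0.0, 0.6, -3.9]
finger_gap: 4.1
time: 15.5
tool_pos: [568.9, 263.4, 515.8]
tcp_rot: [-179.9, -0.1, 101.1]
ft_force: [-0.2, -0.4, -3.4]
finger_gap: 4.3
(array([ 0.0548, -0.0351, -0.0279]), array([-0.0028, -0.0015, -0.0033])) [569.12258207 262.53881706 515.79681327] [-1.79875090e+02 -6.75123770e-02  1.01001469e+02]
```

View pics/w7.png

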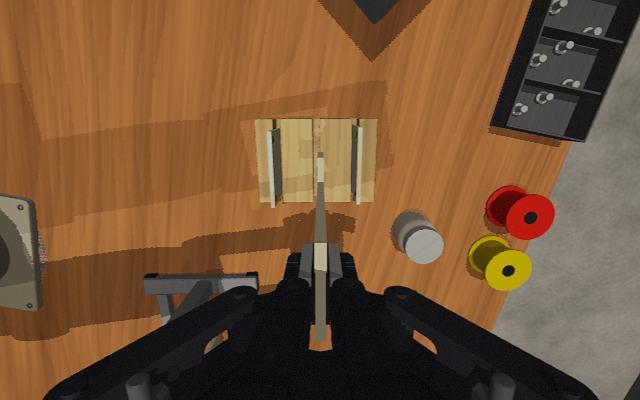

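Seen from the wrist, the rack is at (256–378, 118–202). The cover plates are at columns 272 and 358, and the middle slot at column 316 lies right under the plate. I fit the rack from this depth map.

```bash
cat > rack.py <<'E'
import sys
from h import *
np.set_printoptions(precision=2,suppress=True)
for n in sys.argv[1:]:
    s=load(n);Q=cloud(s).reshape(-1,3)
    m=(Q[:,2]>50)&(Q[:,2]<62)&(np.hypot(Q[:,0]-562,Q[:,1]-269)<115);q=Q[m]
    r=cv2.minAreaRect(q[:,:2].astype(np.float32));print(n,r,len(q),q[:,2].mean())
    ang=r[2] if r[1][0]>r[1][1] else r[2]-90
    for it in range(3):
        a=np.radians(ang);ex=np.array([np.cos(a),np.sin(a)]);ey=np.array([-ex[1],ex[0]])
        d=q[:,:2]-r[0];u=d@ex;v=d@ey
        # slot gap near u=0: edges per v-bin
        out=[]
        for v0 in range(-55,55,10):
            k=(v>=v0)&(v<v0+10)&(np.abs(u)<25);uu=u[k]
            l=uu[uu<0];g=uu[uu>=0]
            h,ed=np.histogram(uu,bins=np.arange(-25,25.1,1));z=(h==0)
            c=ed[:-1][z]+.5; c=c[np.abs(c)<12]
            if len(c)>3: out.append((v0+5,c.mean(),len(c)))
        out=np.array(out)
        if len(out)>2: f=np.polyfit(out[:,0],out[:,1],1,w=out[:,2]); print("gap fit",f,len(out)); 
        break
    print(out)
    # covers
    for uc in (-55,55):
        d=Q[:,:2]-r[0];U=d@ex;V=d@ey;k=(np.abs(U-uc)<12)&(Q[:,2]>113)&(Q[:,2]<120)&(np.abs(V)<70)
        if k.sum()>5: print("cover",uc,U[k].mean(),np.percentile(U[k],[2,98]),V[k].mean(),np.polyfit(V[k],U[k],1),Q[k,2].mean())
E
python3 rack.py w7 top0
```

```text
w7 ((561.2108764648438, 268.47210693359375), (170.8115692138672, 120.1644287109375), 11.671483039855957) 7410 55.98194194067456
gap fit [-0.02  1.72] 11
[[-50.     3.5   17.  ]
 [-40.     1.72  18.  ]
 [-30.     3.06  16.  ]
 [-20.     1.61  18.  ]
 [-10.     1.38  17.  ]
 [  0.     2.5   17.  ]
 [ 10.     2.26  17.  ]
 [ 20.     0.88  13.  ]
 [ 30.     0.5   13.  ]
 [ 40.     0.73  13.  ]
 [ 50.     0.59  11.  ]]
cover -55 -55.11621271325629 [-57.78 -52.68] 0.732080513921696 [  0.   -55.12] 115.91902089298979
cover 55 53.8201752840226 [51.36 56.41] 5.09167636815721 [ 0.   53.82] 115.93639548297085
top0 ((562.362060546875, 269.6070251464844), (171.62901306152344, 121.36863708496094), 11.147419929504395) 2302 56.28388253429196
gap fit [0.01 0.23] 11
[[-50.    -0.29  14.  ]
 [-40.     0.86  11.  ]
 [-30.    -0.95  11.  ]
 [-20.    -0.41  11.  ]
 [-10.     2.    10.  ]
 [  0.    -0.5    9.  ]
 [ 10.     0.3   10.  ]
 [ 20.    -0.5   11.  ]
 [ 30.     1.92  12.  ]
 [ 40.    -1.12   8.  ]
 [ 50.     0.3   10.  ]]
cover -55 -55.644412373822824 [-58.29 -52.72] -1.1403611522209507 [ -0.01 -55.65] 116.26874143950543
cover 55 53.49700165880689 [50.6  56.82] 3.5381557327784545 [-0.   53.51] 116.0935935585102
```

```bash

python3 - <<'E'
from h import *
from bench import *
st=sense();print(frac(st,[561.4,268.0,400],down(101.4)))
E
```

```text
(array([ 0.0447, -0.0419,  0.7721]), array([-0.0028, -0.0015, -0.0089]))
```

```bash

python3 -m jog '[{"tx":0.045,"ty":-0.042,"tz":0.1,"ax":-0.003,"ay":0,"az":-0.009,"hand":0},{"tx":0.045,"ty":-0.042,"tz":0.3,"ax":-0.003,"ay":0,"az":-0.009,"hand":0},{"tx":0.045,"ty":-0.042,"tz":0.5,"ax":-0.003,"ay":0,"az":-0.009,"hand":0},{"tx":0.045,"ty":-0.042,"tz":0.66,"ax":-0.003,"ay":0,"az":-0.009,"hand":0},{"tx":0.045,"ty":-0.042,"tz":0.77,"ax":-0.003,"ay":0,"az":-0.009,"hand":0}]'
python3 -m jog '[{"tx":0,"ty":0,"tz":0,"ax":0,"ay":0,"az":0,"hand":0},{"tx":0,"ty":0,"tz":0,"ax":0,"ay":0,"az":0,"hand":0},{"tx":0,"ty":0,"tz":0,"ax":0,"ay":0,"az":0,"hand":0}]'
python3 - <<'E'
from h import *
from bench import *
np.set_printoptions(precision=2,suppress=True)
s=snapshot("wrist");pickle.dump(s,open("pics/w8.pkl","wb"))
a=s["pixels"][100:360,200:440,::-1];cv2.imwrite("pics/w8.png",cv2.resize(a,None,fx=2.3,fy=2.3,interpolation=cv2.INTER_CUBIC))
st=sense();print(st["tool_pos"],st["tcp_rot"],frac(st,[561.4,268.0,400],down(101.4)))
s2=snapshot("scene");cv2.imwrite("pics/s8.png",cv2.resize(s2["pixels"][60:260,340:520,::-1],None,fx=3,fy=3,interpolation=cv2.INTER_CUBIC))
# plate in rack frame
Q=cloud(s).reshape(-1,3);c=np.array([561.3,268.6]);a=np.radians(11.4);ex=np.array([np.cos(a),np.sin(a)]);ey=np.array([-ex[1],ex[0]])
d=Q[:,:2]-c;U=d@ex;V=d@ey
k=(np.abs(U)<9)&(V>25)&(V<48)&(Q[:,2]>90)&(Q[:,2]<150);print("foot end",k.sum(),U[k].mean(),np.percentile(U[k],[3,97]),V[k].max(),Q[k,2].max())
k=(np.abs(U)<9)&(V>5)&(V<30)&(Q[:,2]>150)&(Q[:,2]<270);print("tongue",k.sum(),U[k].mean(),np.percentile(U[k],[3,97]),V[k].max(),Q[k,2].max())
for z0 in range(95,265,15):
    k=(np.abs(U)<9)&(V>5)&(V<48)&(Q[:,2]>z0)&(Q[:,2]<z0+15)
    if k.sum()>5: print(z0,k.sum(),np.percentile(U[k],[3,50,97]))
E
python3 rack.py w8
```

```text
time: 15.97
tool_pos: [560.9, 266.5, 397.1]
tcp_rot: [-179.8, -0.0, 101.3]
ft_force: [-1.0, -0.8, -3.9]
finger_gap: 4.3
time: 16.22
tool_pos: [561.7, 267.6, 402.4]
tcp_rot: [179.9, -0.1, 101.3]
ft_force: [-0.0, 0.9, -2.8]
finger_gap: 4.6
[561.83 267.76 403.06] [179.79  -0.12 101.33] (array([ 0.  , -0.  ,  0.02]), array([ 0., -0., -0.]))
foot end 155 0.9367386596242209 [-1.74  3.03] 39.65960568219897 143.9204066435598
tongue 2160 0.4227706939717194 [-7.59  8.22] 22.7884405954541 269.9838761969721
95 6 [-0.86  1.22  3.3 ]
110 12 [-0.94  1.16  3.3 ]
125 24 [-1.76 -0.88  3.1 ]
140 172 [-0.88  1.04  3.01]
155 29 [-1.52  0.63  2.8 ]
170 43 [-1.43  0.61  3.3 ]
185 50 [-1.31  0.86  3.1 ]
200 60 [-1.68  0.54  2.86]
215 88 [-1.61  0.75  3.13]
230 358 [-7.86  0.46  8.55]
245 603 [-7.86  0.01  8.49]
260 1118 [-7.78  0.4   8.23]
w8 ((560.9088745117188, 268.77532958984375), (170.15867614746094, 120.04071044921875), 11.426298141479492) 12569 55.99137876497167
gap fit [-0.02  0.48] 11
[[-50.     1.    12.  ]
 [-40.     1.65  13.  ]
 [-30.     1.33  12.  ]
 [-20.     0.5   11.  ]
 [-10.     0.    10.  ]
 [  0.     0.    10.  ]
 [ 10.     0.    10.  ]
 [ 20.     0.    10.  ]
 [ 30.     0.    10.  ]
 [ 40.     0.5    9.  ]
 [ 50.     0.    10.  ]]
cover -55 -54.951680066023094 [-57.62 -52.59] 0.8656494399300164 [ -0.   -54.95] 115.91967320377901
cover 55 53.76772522765954 [51.35 56.48] 5.394067542019499 [-0.   53.78] 115.92884864077442
```

View pics/w8.png

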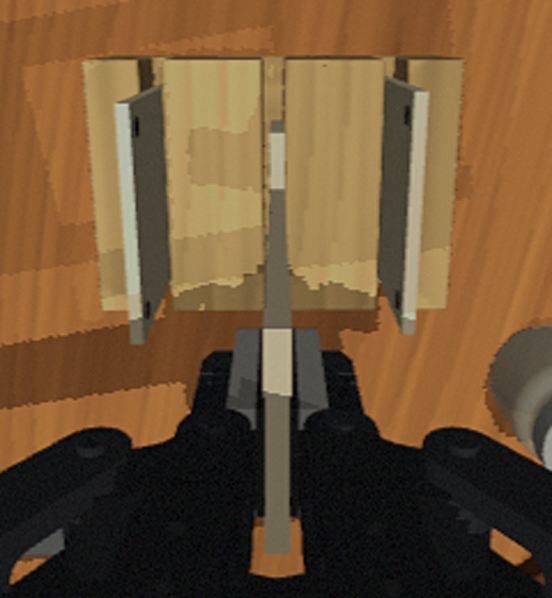

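View pics/s8.png

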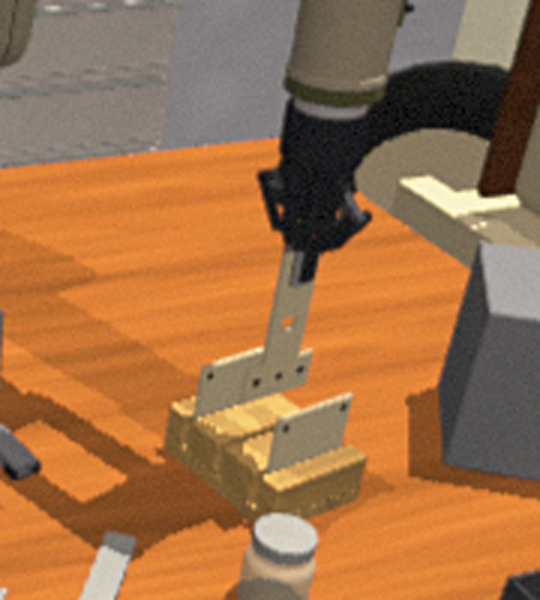

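```bash

python3 -m jog '[{"tx":0.012,"ty":-0.007,"tz":0.07,"ax":0,"ay":0,"az":0,"hand":0},{"tx":0.012,"ty":-0.007,"tz":0.14,"ax":0,"ay":0,"az":0,"hand":0},{"tx":0.012,"ty":-0.007,"tz":0.2,"ax":0,"ay":0,"az":0,"hand":0},{"tx":0.012,"ty":-0.007,"tz":0.25,"ax":0,"ay":0,"az":0,"hand":0},{"tx":0.012,"ty":-0.007,"tz":0.27,"ax":0,"ay":0,"az":0,"hand":0}]'
python3 -m jog '[{"tx":0,"ty":0,"tz":0,"ax":0,"ay":0,"az":0,"hand":0},{"tx":0,"ty":0,"tz":0,"ax":0,"ay":0,"az":0,"hand":0},{"tx":0,"ty":0,"tz":0,"ax":0,"ay":0,"az":0,"hand":0}]'
cat > chk.py <<'E'
import sys
from h import *
from bench import *
np.set_printoptions(precision=2,suppress=True)
s=snapshot("wrist");n=sys.argv[1];pickle.dump(s,open(f"pics/{n}.pkl","wb"))
a=s["pixels"][100:360,200:440,::-1];cv2.imwrite(f"pics/{n}.png",cv2.resize(a,None,fx=2.3,fy=2.3,interpolation=cv2.INTER_CUBIC))
Q=cloud(s).reshape(-1,3);c=np.array([560.9,268.8]);a=np.radians(11.43);ex=np.array([np.cos(a),np.sin(a)]);ey=np.array([-ex[1],ex[0]])
d=Q[:,:2]-c;U=d@ex;V=d@ey
k=(np.abs(U)<4.5)&(V>24)&(V<48)&(Q[:,2]>59)&(Q[:,2]<150);print("foot top",k.sum(),np.percentile(U[k],[3,50,97]),V[k].max(),np.percentile(Q[k,2],90))
k=(np.abs(U)<9)&(V>5)&(V<24)&(Q[:,2]>105)&(Q[:,2]<180);print("tongue",k.sum(),np.percentile(U[k],[3,50,97]))
q=Q[(np.abs(Q[:,2]-56)<3)&(np.abs(V)<60)&(np.abs(U)<30)];u=(q[:,:2]-c)@ex;v=(q[:,:2]-c)@ey
for v0 in (42,50):
    k=(v>v0)&(v<v0+8);print("slot edges",v0,u[k&(u<0)].max(),u[k&(u>0)].min())
st=sense();print(st["time"],st["tool_pos"],st["tcp_rot"],st["ft_force"])
E
python3 chk.py w9; python3 rack.py w9
```

```text
time: 16.73
tool_pos: [559.0, 269.6, 357.3]
tcp_rot: [-179.8, -0.1, 101.4]
ft_force: [-0.5, 0.2, -4.6]
finger_gap: 4.7
time: 16.98
tool_pos: [559.8, 269.8, 360.6]
tcp_rot: [180.0, -0.1, 101.4]
ft_force: [0.1, -0.1, -3.4]
finger_gap: 4.5
foot top 180 [-3.26 -0.81  1.51] 41.952512119983155 100.88409357620282
tongue 205 [-2.95 -0.34  1.78]
slot edges 42 -5.277550629333984 5.469056358423393
slot edges 50 -5.250369967931092 5.435441776654755
17.0333 [559.87 269.84 360.76] [179.93  -0.1  101.37] [-0.19 -0.93 -3.39]
w9 ((560.6802368164062, 269.111083984375), (170.44638061523438, 119.12322998046875), 11.454806327819824) 15398 56.00603987176363
gap fit [0. 0.] 11
[[-50.   0.  12.]
 [-40.   0.  12.]
 [-30.   0.  10.]
 [-20.   0.  10.]
 [-10.   0.  10.]
 [  0.   0.  10.]
 [ 10.   0.  10.]
 [ 20.   0.  10.]
 [ 30.   0.  10.]
 [ 40.   0.  10.]
 [ 50.   0.  10.]]
cover -55 -54.81688981615021 [-57.57 -52.49] 1.3803579906966597 [ -0.   -54.82] 115.86839785701088
cover 55 53.81502006722786 [51.47 56.53] 5.39573858187764 [-0.   53.82] 115.86673154763317
```

View pics/w9.png

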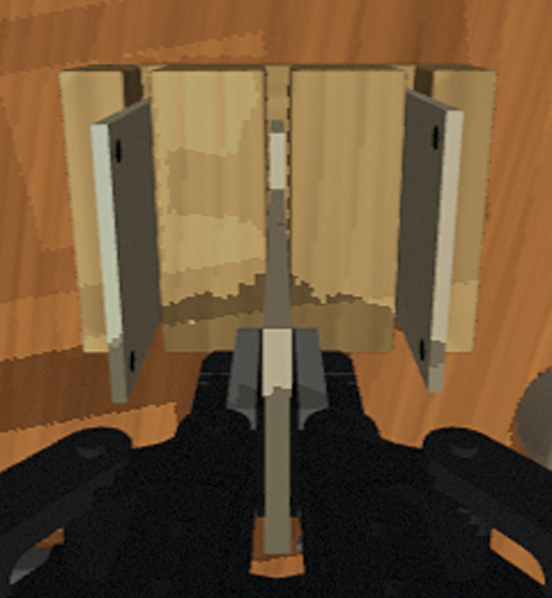

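```bash

python3 -m jog '[{"tx":0,"ty":0.006,"tz":0,"ax":0,"ay":0,"az":0,"hand":0},{"tx":0,"ty":0.006,"tz":0,"ax":0,"ay":0,"az":0,"hand":0},{"tx":0,"ty":0.006,"tz":0.02,"ax":0,"ay":0,"az":0,"hand":0},{"tx":0,"ty":0.006,"tz":0.04,"ax":0,"ay":0,"az":0,"hand":0},{"tx":0,"ty":0.006,"tz":0.06,"ax":0,"ay":0,"az":0,"hand":0}]'
python3 -m jog '[{"tx":0,"ty":0,"tz":0.02,"ax":0,"ay":0,"az":0,"hand":0},{"tx":0,"ty":0,"tz":0.04,"ax":0,"ay":0,"az":0,"hand":0},{"tx":0,"ty":0,"tz":0.06,"ax":0,"ay":0,"az":0,"hand":0},{"tx":0,"ty":0,"tz":0.08,"ax":0,"ay":0,"az":0,"hand":0},{"tx":0,"ty":0,"tz":0.08,"ax":0,"ay":0,"az":0,"hand":0}]'
python3 chk.py w10
```

```text
time: 17.45
tool_pos: [560.5, 269.9, 350.7]
tcp_rot: [-180.0, -0.1, 101.4]
ft_force: [-0.2, -0.5, -4.4]
finger_gap: 4.3
time: 17.87
tool_pos: [560.3, 269.9, 338.0]
tcp_rot: [-179.9, -0.1, 101.4]
ft_force: [-0.1, -0.9, -4.7]
finger_gap: 4.3
foot top 168 [-3.41 -0.93  1.4 ] 41.87561880328572 78.60922497697447
tongue 467 [-8.29 -0.3   7.66]
slot edges 42 -5.086426801209848 4.853407803006871
slot edges 50 -5.101460926122742 4.862881527554432
17.9167 [560.36 269.89 338.42] [-179.94   -0.08  101.37] [ 0.24  0.34 -3.67]
```

```bash

python3 -m jog '[{"tx":0,"ty":0.004,"tz":0.02,"ax":0,"ay":0,"az":0,"hand":0},{"tx":0,"ty":0.004,"tz":0.045,"ax":0,"ay":0,"az":0,"hand":0},{"tx":0,"ty":0.004,"tz":0.07,"ax":0,"ay":0,"az":0,"hand":0},{"tx":0,"ty":0.004,"tz":0.09,"ax":0,"ay":0,"az":0,"hand":0},{"tx":0,"ty":0.004,"tz":0.105,"ax":0,"ay":0,"az":0,"hand":0}]'
python3 -m jog '[{"tx":0,"ty":0,"tz":0.01,"ax":0,"ay":0,"az":0,"hand":0},{"tx":0,"ty":0,"tz":0.018,"ax":0,"ay":0,"az":0,"hand":0},{"tx":0,"ty":0,"tz":0.018,"ax":0,"ay":0,"az":0,"hand":0},{"tx":0,"ty":0,"tz":0.018,"ax":0,"ay":0,"az":0,"hand":0}]'
python3 chk.py w11
```

```text
time: 18.33
tool_pos: [561.0, 270.0, 322.5]
tcp_rot: [-180.0, -0.1, 101.4]
ft_force: [0.8, 0.1, -4.1]
finger_gap: 4.3
time: 18.67
tool_pos: [561.1, 270.1, 320.6]
tcp_rot: [180.0, -0.1, 101.4]
ft_force: [-0.1, -0.3, -3.1]
finger_gap: 4.2
foot top 227 [-1.43  0.32  2.68] 41.94006375975875 145.09384415117336
tongue 957 [-7.93  0.32  8.54]
slot edges 42 -5.136533894275512 4.939400823558239
slot edges 50 -5.112023572681019 4.9126949407761265
18.7167 [561.15 270.11 320.75] [179.99  -0.09 101.37] [-0.98 -0.58 -4.46]
```

```bash

python3 -m jog '[{"tx":0,"ty":0,"tz":0.01,"ax":0,"ay":0,"az":0,"hand":0},{"tx":0,"ty":0,"tz":0.02,"ax":0,"ay":0,"az":0,"hand":0},{"tx":0,"ty":0,"tz":0.02,"ax":0,"ay":0,"az":0,"hand":0}]'
python3 -m jog '[{"tx":0,"ty":0,"tz":0.005,"ax":0,"ay":0,"az":0,"hand":0},{"tx":0,"ty":0,"tz":0.005,"ax":0,"ay":0,"az":0,"hand":0}]'
python3 -m jog '[{"tx":0,"ty":0,"tz":0.004,"ax":0,"ay":0,"az":0,"hand":0},{"tx":0,"ty":0,"tz":0.004,"ax":0,"ay":0,"az":0,"hand":0}]'
```

```text
time: 18.97
tool_pos: [561.0, 270.0, 317.2]
tcp_rot: [-180.0, -0.1, 101.4]
ft_force: [-0.6, 0.1, -3.9]
finger_gap: 4.5
time: 19.13
tool_pos: [561.1, 270.1, 316.7]
tcp_rot: [-180.0, -0.1, 101.4]
ft_force: [0.6, -0.1, -3.1]
finger_gap: 4.3
time: 19.3
tool_pos: [561.2, 270.1, 316.4]
tcp_rot: [180.0, -0.1, 101.4]
ft_force: [-0.2, -0.4, -3.4]
finger_gap: 4.2
```

```bash

python3 -m jog '[{"tx":0,"ty":0,"tz":0.004,"ax":0,"ay":0,"az":0,"hand":0},{"tx":0,"ty":0,"tz":0.004,"ax":0,"ay":0,"az":0,"hand":0}]'
python3 -m jog '[{"tx":0,"ty":0,"tz":0.004,"ax":0,"ay":0,"az":0,"hand":0},{"tx":0,"ty":0,"tz":0.004,"ax":0,"ay":0,"az":0,"hand":0}]'
```

```text
time: 19.47
tool_pos: [561.3, 270.1, 316.3]
tcp_rot: [179.9, -0.1, 101.4]
ft_force: [-1.2, -1.0, 1.1]
finger_gap: 4.5
time: 19.63
tool_pos: [561.4, 270.1, 316.3]
tcp_rot: [179.9, -0.1, 101.4]
ft_force: [-1.6, -2.2, 5.4]
finger_gap: 4.2
```

```bash

python3 -m jog '[{"tx":0,"ty":0,"tz":-0.004,"ax":0,"ay":0,"az":0,"hand":0},{"tx":0,"ty":0,"tz":-0.004,"ax":0,"ay":0,"az":0,"hand":0}]'
python3 -m jog '[{"tx":0,"ty":0,"tz":0,"ax":0,"ay":0,"az":0,"hand":0.1},{"tx":0,"ty":0,"tz":0,"ax":0,"ay":0,"az":0,"hand":0.15},{"tx":0,"ty":0,"tz":0,"ax":0,"ay":0,"az":0,"hand":0.2},{"tx":0,"ty":0,"tz":0,"ax":0,"ay":0,"az":0,"hand":0.3},{"tx":0,"ty":0,"tz":0,"ax":0,"ay":0,"az":0,"hand":0.4}]' 20
python3 -m jog '[{"tx":0,"ty":0,"tz":0,"ax":0,"ay":0,"az":0,"hand":0.6},{"tx":0,"ty":0,"tz":0,"ax":0,"ay":0,"az":0,"hand":0.6},{"tx":0,"ty":0,"tz":0,"ax":0,"ay":0,"az":0,"hand":0.6}]'
python3 - <<'E'
from h import *
from bench import *
np.set_printoptions(precision=2,suppress=True)
for n in("wrist","scene"):
    s=snapshot(n);pickle.dump(s,open(f"pics/r_{n}.pkl","wb"))
    a=s["pixels"][:,:,::-1] if n=="wrist" else cv2.resize(s["pixels"][100:260,360:500,::-1],None,fx=3.6,fy=3.6,interpolation=cv2.INTER_CUBIC)
    cv2.imwrite(f"pics/r_{n}.png",a)
E
```

```text
time: 19.8
tool_pos: [561.3, 270.1, 316.3]
tcp_rot: [179.9, -0.1, 101.4]
ft_force: [-0.8, -2.1, 3.3]
finger_gap: 4.7
time: 20.22
tool_pos: [561.1, 270.1, 315.4]
tcp_rot: [-180.0, -0.1, 101.4]
ft_force: [-0.1, 0.3, 0.5]
finger_gap: 34.0
time: 20.47
tool_pos: [561.1, 270.1, 315.6]
tcp_rot: [-180.0, -0.1, 101.4]
ft_force: [0.7, 0.5, -0.8]
finger_gap: 51.1
```

View pics/r_wrist.png

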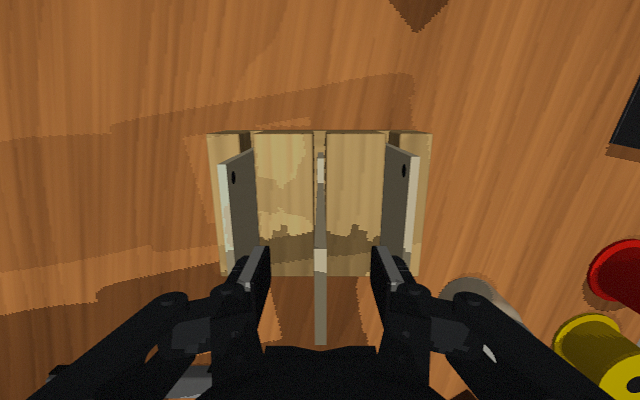

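View pics/r_scene.png

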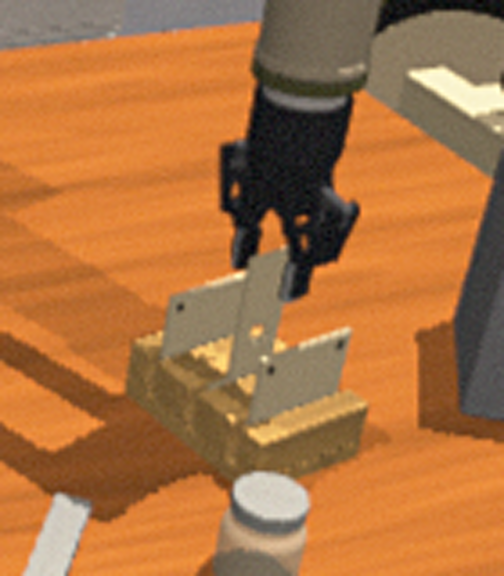

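The bracket stands in the middle slot: its top edge is at wrist column 320 and both fingers are clear of it. I retreat straight up and check.

```bash

python3 -m jog '[{"tx":0,"ty":0,"tz":-0.08,"ax":0,"ay":0,"az":0,"hand":0.6},{"tx":0,"ty":0,"tz":-0.25,"ax":0,"ay":0,"az":0,"hand":0.6},{"tx":0,"ty":0,"tz":-0.5,"ax":0,"ay":0,"az":0,"hand":0.6},{"tx":0,"ty":0,"tz":-0.75,"ax":0,"ay":0,"az":0,"hand":0.6},{"tx":0,"ty":0,"tz":-1,"ax":0,"ay":0,"az":0,"hand":0.6}]'
python3 -m jog '[{"tx":0.2,"ty":0,"tz":0,"ax":0,"ay":0,"az":0,"hand":0.6},{"tx":0.4,"ty":0,"tz":0,"ax":0,"ay":0,"az":0,"hand":0.6},{"tx":0.6,"ty":0,"tz":0,"ax":0,"ay":0,"az":0,"hand":0.6},{"tx":0.6,"ty":0,"tz":0,"ax":0,"ay":0,"az":0,"hand":0.6},{"tx":0.6,"ty":0,"tz":0,"ax":0,"ay":0,"az":0,"hand":0.6}]'
python3 - <<'E'
from h import *
from bench import *
np.set_printoptions(precision=2,suppress=True)
c=np.array([560.9,268.9]);a=np.radians(11.43);ex=np.array([np.cos(a),np.sin(a)]);ey=np.array([-ex[1],ex[0]])
for n in("wrist","top","scene"):
    s=snapshot(n);pickle.dump(s,open(f"pics/f_{n}.pkl","wb"));cv2.imwrite(f"pics/f_{n}.png",s["pixels"][:,:,::-1])
    Q=cloud(s).reshape(-1,3);d=Q[:,:2]-c;U=d@ex;V=d@ey
    for nm,k in (("plate",(np.abs(U)<12)&(np.abs(V)<45)&(Q[:,2]>100)&(Q[:,2]<185)),("top",(np.abs(U)<12)&(np.abs(V)<45)&(Q[:,2]>168)&(Q[:,2]<185)),("foot",(np.abs(U)<4)&(np.abs(V)>25)&(np.abs(V)<45)&(Q[:,2]>40)&(Q[:,2]<90))):
        if k.sum()>3: print(n,nm,k.sum(),"u",np.percentile(U[k],[3,50,97]),"v",np.percentile(V[k],[2,98]),"z",np.percentile(Q[k,2],[3,50,97]))
    for uc in(-55,55):
        k=(np.abs(U-uc)<12)&(Q[:,2]>113)&(Q[:,2]<120)&(np.abs(V)<70)
        if k.sum()>5: print("cover",uc,U[k].mean(),V[k].mean())
E
```

```text
time: 20.98
tool_pos: [560.7, 269.7, 468.1]
tcp_rot: [180.0, -0.1, 101.4]
ft_force: [0.9, 0.5, -0.2]
finger_gap: 51.1
time: 21.4
tool_pos: [542.7, 359.5, 466.5]
tcp_rot: [180.0, -0.1, 101.5]
ft_force: [0.6, -0.6, 0.2]
finger_gap: 51.4
wrist plate 390 u [-2.73  0.19  2.45] v [-22.25  22.68] z [107.76 175.07 176.98]
wrist top 226 u [-2.73 -0.76  1.27] v [-22.9   22.43] z [171.47 176.04 177.12]
wrist foot 60 u [-1.17  0.85  2.89] v [25.71 41.24] z [42.22 55.94 56.98]
cover -55 -54.793738684157375 0.9576167183271774
cover 55 53.96784251367785 4.688120332742426
top plate 270 u [-2.53 -1.29  2.9 ] v [-22.89  22.65] z [102.73 148.5  177.61]
top top 75 u [-2.62 -0.94  3.05] v [-22.23  22.62] z [169.89 175.62 178.4 ]
top foot 48 u [-3.43  0.27  3.9 ] v [-42.13  41.6 ] z [44.3  54.82 57.92]
cover -55 -53.97278374145153 -1.0444594447539322
cover 55 55.05327057668945 4.293299850184199
scene plate 269 u [-2.36  1.6   4.48] v [-23.94  22.06] z [105.06 142.64 176.87]
scene top 43 u [-5.21  1.18  4.36] v [-22.53  21.13] z [169.17 173.98 178.57]
scene foot 12 u [-3.72  0.62  3.93] v [-43.56 -26.38] z [52.65 56.84 59.82]
cover -55 -54.11492872490174 -8.244793327149992
cover 55 55.068377138078596 4.799205569122286
```

View pics/f_scene.png

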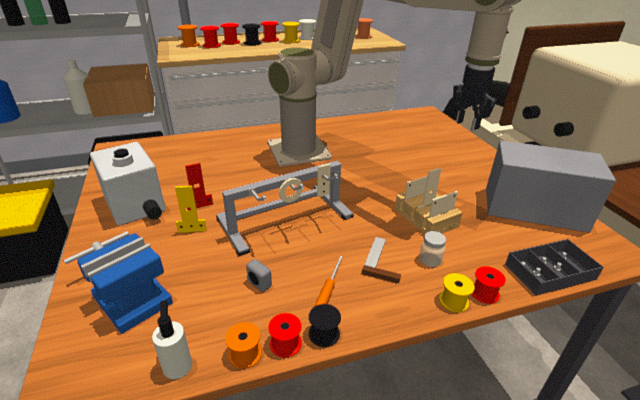

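View pics/f_wrist.png

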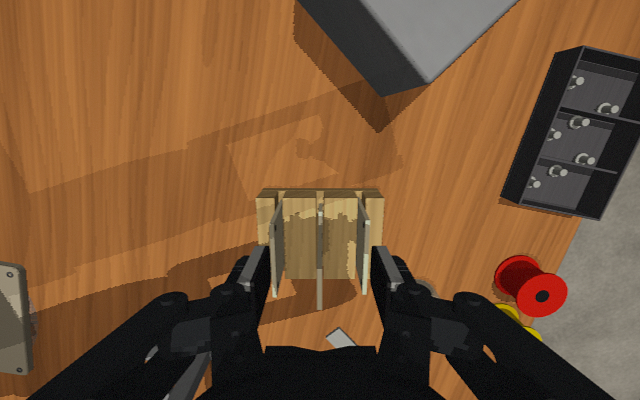

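The bracket's top edge is at z = 176 and the top of its foot at z = 56, so it is fully seated and centred. The covers, strap and flange are where they were.

```bash
python3 -c "
from bench import *
print(hand_in(), sense()['time'])"
```

```text
the job is handed in; nothing more can be done
the job is handed in; nothing more can be done
```

The cream T bracket now stands upright, foot down, all the way into the middle slot of the rack. The gripper is clear of it, and I handed the job in at about 21.6 s of the 72 s allowed.

- **Taking it off:** I measured the nose slope at about 33° from wrist depth images. I lifted the bracket off the arm, tilted it to that slope around the bend, and moved it out along the nose. A touch on the nose's underside, before the barb, set the height. That touch briefly pressed about 7 N, more than the light touch I intended. I then backed off, and it passed the barb and tip with no contact force to be seen above the noise.
- **Placing it:** I lined it up with the rack and lowered it until it touched the slot floor. It was pressing about 9 N at most before I eased off, opened the gripper and went straight up.
- **Last checks:** The top edge is at z = 176 mm and the top of the foot at about 56 mm, both as expected. It is centred within about 1 mm, with a lean of under 1° within the slot's play.
- **Other parts:** The final scene picture shows them where they were. The two cover plates measured within about 1 mm of before in the wrist and top views.
- **Disagreements:** The scene camera put one cover plate about 8 mm along its slot from where the others did; I took this to be the bracket blocking its view. The overhead and wrist cameras differed by 1–1.5 mm on the rack's position; I used the wrist.

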